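# Gauge the dilators and stow the tray

## Task

Check the dilators on the mat, thickest first and one after another: push each one tip first, from the robot's side, well through the holes of the upright gauge plate (about half its shaft out beyond the plate), beginning with the largest hole and stepping down one hole at a time to the smallest that it passes cleanly. Lay every checked dilator flat in the green tray, none on top of another, then slide the tray by its handle under the shelf, straight, until it is fully home against the stop rail. Do not bump the shelf with hand or tray, and leave everything else standing where it is.

Things in the scene. Friction and masses are not known exactly. Their poses are not given: they have to be found in the camera images.
- dil18_grip (a point): Centre of the square red handle (50 mm long, 24 x 24 mm across) of the thick dilator; None if absent. x runs along the dilator to its tip. A straight round steel shaft 18 mm in diameter, 90 mm long, its last 8 mm a blunt cone, sits in the middle of the handle's front face, 25 mm ahead of this point.
- dil18_tip (a point): Tip of the 18 mm dilator's shaft, 115 mm along its x axis from the handle's centre; same axes.
- dil18: The 18 mm dilator, about 0.12 kg; origin and axes as dil18_grip. The weighted handle carries the balance point: it lies on any side of the handle, its axis level, 12 mm above what it lies on. At the start it lies on a fixed blue mat 3 mm thick.
- dil14_grip (a point): Centre of the square yellow handle (50 mm long, 24 x 24 mm across) of the middle dilator; None if absent. x runs along the dilator to its tip. A straight round steel shaft 14 mm in diameter, 90 mm long, its last 8 mm a blunt cone, sits in the middle of the handle's front face, 25 mm ahead of this point.
- dil14_tip (a point): Tip of the 14 mm dilator's shaft, 115 mm along its x axis from the handle's centre; same axes.
- dil14: The 14 mm dilator, about 0.12 kg; origin and axes as dil14_grip. The weighted handle carries the balance point: it lies on any side of the handle, its axis level, 12 mm above what it lies on. At the start it lies on a fixed blue mat 3 mm thick.
- dil10_grip (a point): Centre of the square green handle (50 mm long, 24 x 24 mm across) of the thin dilator; None if absent. x runs along the dilator to its tip. A straight round steel shaft 10 mm in diameter, 90 mm long, its last 8 mm a blunt cone, sits in the middle of the handle's front face, 25 mm ahead of this point.
- dil10_tip (a point): Tip of the 10 mm dilator's shaft, 115 mm along its x axis from the handle's centre; same axes.
- dil10: The 10 mm dilator, about 0.12 kg; origin and axes as dil10_grip. The weighted handle carries the balance point: it lies on any side of the handle, its axis level, 12 mm above what it lies on. At the start it lies on a fixed blue mat 3 mm thick.
- hole24 (a point): Centre of the 24 mm round through hole in the gauge plate, on the face towards the robot, 65 mm above the table. x points through the hole, level, away from the robot; y left along the plate; z up. Fixed upright aluminium plate, 10 mm thick, 190 mm wide, top 102 mm above the table; four holes 45 mm apart (24, 20, 16, 12 mm from +y to -y). A 12 mm high foot reaches 35 mm either way.
- hole20 (a point): Centre of the 20 mm round through hole in the gauge plate, on the face towards the robot, 65 mm above the table. x points through the hole, level, away from the robot; y left along the plate; z up. Fixed upright aluminium plate, 10 mm thick, 190 mm wide, top 102 mm above the table; four holes 45 mm apart (24, 20, 16, 12 mm from +y to -y). A 12 mm high foot reaches 35 mm either way.
- hole16 (a point): Centre of the 16 mm round through hole in the gauge plate, on the face towards the robot, 65 mm above the table. x points through the hole, level, away from the robot; y left along the plate; z up. Fixed upright aluminium plate, 10 mm thick, 190 mm wide, top 102 mm above the table; four holes 45 mm apart (24, 20, 16, 12 mm from +y to -y). A 12 mm high foot reaches 35 mm either way.
- hole12 (a point): Centre of the 12 mm round through hole in the gauge plate, on the face towards the robot, 65 mm above the table. x points through the hole, level, away from the robot; y left along the plate; z up. Fixed upright aluminium plate, 10 mm thick, 190 mm wide, top 102 mm above the table; four holes 45 mm apart (24, 20, 16, 12 mm from +y to -y). A 12 mm high foot reaches 35 mm either way.
- tray: Loose green open tray, outside 200 mm (x) by 220 mm (y) by 32 mm high, walls and floor 4 mm, 0.7 kg, on the table. Origin centre of the underside; its x axis points away from the handle, towards the shelf.
- tray_in (a point): Centre of the tray's inner floor (4 mm above its underside); axes as the tray.
- tray_bar (a point): Middle of the tray's handle: a black bar 14 x 14 mm thick, 100 mm long along the tray's y, 25 mm above the table and 150 mm from the tray's centre along its -x. Stubs at y = +-45 mm hold it off the front wall, leaving a clear gap of 43 mm between bar and wall.
- shelf: Fixed low shelf. Origin on the table under the middle of its front edge; x points in under it. Board 324 mm wide, 190 deep, underside 60 mm and top 74 mm up; 296 mm between its side panels; on top equipment to 159 mm up, 75 mm behind the front edge. A fixed rubber stop rail lies under it, its face 140 mm in: with the tray against it the tray's centre is 40 mm in, its handle 110 mm out in front.
- saline: Bystander: clear bottle, 72 mm across, 170 mm high; origin centre of its underside.
- vial: Bystander: small amber vial, 28 mm across, 50 mm high; origin centre of its underside.
- beaker: Bystander: white beaker, 70 mm across, 80 mm high; origin centre of its underside.
- tape: Bystander: paper tape roll lying flat, 64 mm across, 25 mm high; origin centre of its underside.
- dish: Bystander: steel bowl, 100 mm across, 35 mm high; origin centre of its underside.
- syringe: Bystander: syringe lying along its x, about 120 mm long, up to 26 mm wide; origin at its middle.
- gel: Bystander: blue bottle, 56 mm across, 130 mm high; origin centre of its underside.
Mind the look-alikes: they are no part of the job. What is shaped like the dil18 but orange is not meant.

How it is judged:
By the outcome, as a careful person would: the job done as asked, in the order asked, and still so for the second after the job is handed in, with the robot touching nothing.
Of dil18, dil14, dil10 only 2 to 3 are there at a start; the rules pass over those that are not, and their reading is None.
At some moment in a run one of dil18, dil14, dil10 may be knocked a few centimetres aside while the robot is not near it.
Once in a run the grip may slacken for a moment while it holds something.
It also fails if it takes over 210 s, if anything falls off the work surface, if the arm or the gripper's body presses on something with over 40 N, if the wrist force passes 120 N, or if a joint passes its speed limit or range.

## Robot

A 6-joint arm with a two-finger parallel gripper is mounted at the origin on the work surface. World frame = base frame: x ahead of the robot, y to its left, z up, the work surface at z = 0. Lengths are in mm, angles in rad, forces in N, time in s.
With the tool pointing down it reaches from about 400 to 925 mm from the base axis. Payload 12.5 kg.
Tool frame: the origin (TCP) lies midway between the tips of the shut fingers; the grasp point (between the pads) lies 19 mm behind it; z points along the fingers, y is the line along which they close (so a half turn about z gives the same grasp; the last joint's range is limited). The gripper opens to 95 mm and grips with 3 to 60 N. Pads are 20 mm wide; open, the fingers measure 119 mm over their backs; the gripper's body (75 mm by 180 mm) begins 59 mm behind the grasp point.
Start: joints at [-1.314, 0.491, 1.559, -0, 1.092, -0.106], TCP at [221.832, -584.326, 214.661] pointing down, gripper open.
Joint ranges: [-3.1, 3.1], [-0.84, 2.19], [0.05, 2.79], [-1.13, 4.28], [0.06, 2.93], [-2.69, 2.69]. Speed limits (rad/s): [2.22, 2.22, 2.79, 3.14, 3.14, 3.14].

## Interface

Orientations are given as [roll, pitch, yaw] about the fixed x, y, z axes, in that order (R = Rz(yaw) Ry(pitch) Rx(roll)).
In Python, from cell import env gives the robot as it stands.
- The arm moves only by the tool arm_command, never from a script. Its argument "targets" is a list of rows, each a list of 5 numbers: the shift along the tool's x, y, z in mm, then the turn about the tool's z in degrees, then the opening, from 0 (shut) to 1 (fully open). In form: [[tx, ty, tz, roll, fingers], ...]. A call has 1 to 5 rows; each row is the pose to reach, as a shift and turn from the pose commanded when the call began, along the tool's axes at that moment; what a row does not reach only later rows make up. A row lasts 1/10 s, in which the tool goes at most 50 mm and 8.59 degrees, less where a joint would pass 70% of its speed; a pose out of reach is approached as far as the arm can. A call with a gripper value outside its range is refused whole. The fingers move at their own pace and stop on an object; the grip force is fixed at half the most. Time passes only in rows, so rows that repeat a pose let the fingers close. It gives the time, the measured TCP pose, the force, the opening and the grip force at its end, in the units of the state.
- env.state(): the state, without advancing time (a new reading comes with each control period).
- env.read_camera(name): name is "side" or "top" or "wrist"; returns a dict with "frame" (420x560x3 uint8, red, green, blue), "vertical_fov" (degrees; the focal length in pixels is half the picture's height over the tangent of half this angle, whatever the lens; pixels are square), "cx", "cy" (the principal point, pixels), "world_from_camera" (4x4, takes a point from camera to world coordinates); the wrist camera has in their place "hand_eye" (4x4, takes a point from camera to tool coordinates, whose origin is the TCP and whose axes are the flange's). Camera axes: x right, y down, z forward; pixel columns grow to the right and rows downward; lengths in mm; the calibration is good to about 2 mm. The wrist camera is an equidistant fisheye: a pixel r from the principal point sees the ray r / f radians off the axis. A picture is of the moment at which its call begins: read the wrist's pose just before it. There is no depth.
- env.job_done(): hands the job in; it is judged then, once.
The state is a dict: "t": time; "joints": joint angles; "qvel": joint speeds; "tau": joint torques, N m; "eef_pos": TCP position; "tcp_rot": TCP orientation; "ft_force": force on the tool from outside, world axes, zero at the start; "moment": the same for the moment, N m; "opening": opening from 0.0 (shut) to 1.0 (fully open); "grip_force": force on a finger pad.
Only numpy, scipy, OpenCV 4.12 (cv2) and the standard library are available. Lean on these libraries where they do the work, as an engineer would, in place of code of your own. Each camera call takes 0.05 s, during which the arm holds its last target. There are 200 camera calls.

## Working session

There is one attempt and no reset: what is moved stays moved. The work goes in short steps, Python scripts to look and compute and a tool call to move; the robot and the scene stay as the last step left them, time stands still between calls to the robot, and variables do not carry over. Pictures are saved under pics/ and viewed, at most 14 in all, crops included, and the job is handed in when it is done.

Besides the shell and the picture viewer there is one more tool, called after "Call:" by a JSON object that holds its "method" and its "body", one argument or row to a line. arm_command: Moves the arm, as the interface text tells. Its arguments: {"type":"object","properties":{"targets":{"type":"array","items":{"type":"array","items":{"type":"number"}}}},"required":["targets"]}

```bash
ls; mkdir -p pics; cat > h.py <<'E'
import numpy as np, cv2
from cell import env
from scipy.spatial.transform import Rotation as R
def cam(n):
    s=env.state(); c=env.read_camera(n); c['s']=s; c['n']=n
    if n=='wrist':
        T=np.eye(4); T[:3,:3]=R.from_euler('xyz',s['tcp_rot']).as_matrix(); T[:3,3]=s['eef_pos']
        c['W']=T@np.array(c['hand_eye'])
    else: c['W']=np.array(c['world_from_camera'])
    c['f']=210/np.tan(np.radians(c['vertical_fov'])/2)
    return c
def ray(c,u,v):
    x=(u-c['cx'])/c['f'];y=(v-c['cy'])/c['f']
    if c['n']=='wrist':
        r=np.hypot(x,y); k=np.sin(r)/r if r>1e-9 else 1; d=np.array([x*k,y*k,np.cos(r)])
    else: d=np.array([x,y,1.])
    return c['W'][:3,3],c['W'][:3,:3]@d
def onz(c,u,v,z):
    o,d=ray(c,u,v); return o+d*(z-o[2])/d[2]
def proj(c,p):
    q=np.linalg.inv(c['W'])@np.append(p,1); 
    if c['n']=='wrist':
        r=np.hypot(q[0],q[1]); th=np.arctan2(r,q[2]); return c['cx']+c['f']*th*q[0]/r, c['cy']+c['f']*th*q[1]/r
    return c['cx']+c['f']*q[0]/q[2], c['cy']+c['f']*q[1]/q[2]
def save(c,name): cv2.imwrite('pics/'+name,c['frame'][:,:,::-1])
E
python3 - <<'E'
from h import *
s=env.state();print({k:np.round(v,3) for k,v in s.items()})
for n in ['top','side','wrist']:
    c=cam(n);save(c,n+'0.png');print(n,c['f'],c['cx'],c['cy'],np.round(c['W'],3).tolist())
E
```

```text
pics
{'t': np.float64(0.0), 'joints': array([-1.314,  0.492,  1.559, -0.   ,  1.092, -0.106]), 'qvel': array([-0.002, -0.   ,  0.001,  0.001,  0.001, -0.   ]), 'tau': array([ 1.0000e-03, -6.1263e+01, -2.5818e+01,  6.9000e-02,  4.8000e-02,
       -0.0000e+00]), 'eef_pos': array([ 221.767, -584.075,  214.058]), 'tcp_rot': array([-3.14 , -0.   ,  0.363]), 'ft_force': array([0.106, 0.238, 0.688]), 'moment': array([ 0.013, -0.03 ,  0.01 ]), 'grip_force': np.float64(0.0), 'opening': np.float64(1.001)}
top 425.9514697689514 275.6445257438635 215.61602964585964 [[-0.025, -0.995, 0.097, 343.432], [-1.0, 0.026, 0.013, 40.44], [-0.015, -0.097, -0.995, 1702.355], [0.0, 0.0, 0.0, 1.0]]
side 508.14934598258986 282.23514980496327 208.74077301587974 [[-0.971, -0.146, 0.188, 227.05], [-0.238, 0.651, -0.721, 1148.998], [-0.017, -0.744, -0.667, 1072.476], [0.0, 0.0, 0.0, 1.0]]
wrist 325.19226210127806 285.03851932041016 213.78034996342956 [[0.356, -0.893, -0.274, 300.349], [-0.935, -0.34, -0.104, -554.696], [-0.0, 0.293, -0.956, 383.619], [0.0, 0.0, 0.0, 1.0]]
```

```bash
cd pics; python3 -c "
import cv2,numpy as np
a=cv2.imread('top0.png');b=cv2.imread('side0.png');print(a.shape)"
```

```text
(420, 560, 3)
```

View pics/top0.png

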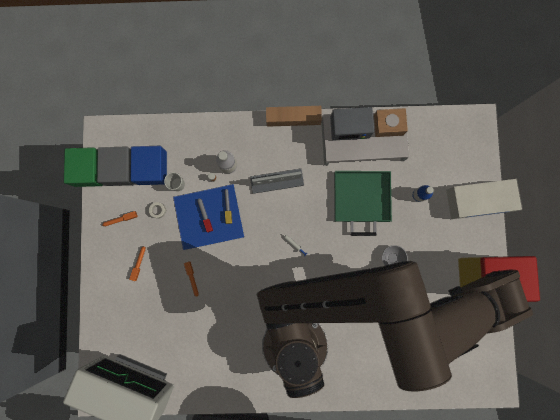

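View pics/side0.png

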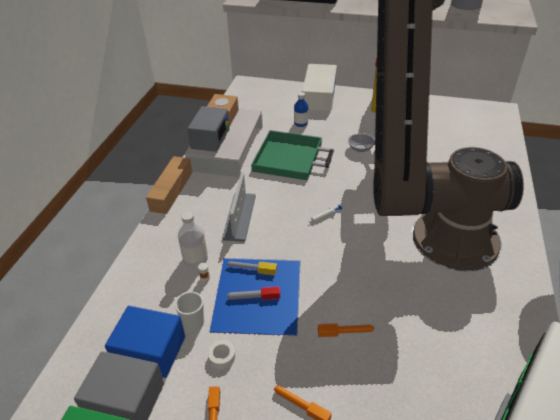

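The top view shows what could be mistaken for the dilators. Red-handled at (208,226) and yellow-handled at (228,217) both lie on the blue mat at (208,216). The orange look-alikes are at (120,218), (138,262) and (192,280), all off the mat. There is no green one, so dil10 is absent. The plate is at (276,181), the tray at (362,196) and the shelf at (365,150).

```bash
cat >> h.py <<'E'
def mask(c,name):
    h=cv2.cvtColor(c['frame'],cv2.COLOR_RGB2HSV)
    lo,hi={'red':((0,150,60),(5,255,255)),'yellow':((22,150,80),(34,255,255)),'tray':((65,80,30),(90,255,255)),'mat':((108,120,60),(122,255,255))}[name]
    m=cv2.inRange(h,lo,hi)
    if name=='red': m|=cv2.inRange(h,(174,150,60),(180,255,255))
    return m
def blobs(m,amin=30):
    cs,_=cv2.findContours(m,cv2.RETR_EXTERNAL,cv2.CHAIN_APPROX_NONE)
    return sorted([k for k in cs if cv2.contourArea(k)>=amin],key=cv2.contourArea,reverse=True)
E
python3 - <<'E'
from h import *
c=cam('top')
for n,z in [('red',20),('yellow',20),('tray',32),('mat',3)]:
    for k in blobs(mask(c,n),15)[:3]:
        r=cv2.minAreaRect(k); print(n,np.round(r[0]),np.round(r[1]),r[2],np.round(onz(c,*r[0],z)))
for n,u,v,z in [('redtip',199,200,15),('yeltip',226,190,15),('plateL',250,181,102),('plateR',302,171,102),('shelfL',326,161,74),('shelfR',407,158,74),('bar',363,234,25),('saline',227,160,100)]:
    print(n,np.round(onz(c,u,v,z)))
a=cv2.resize(c['frame'][100:300,160:440],None,fx=2.85,fy=2.85,interpolation=cv2.INTER_CUBIC);cv2.imwrite('pics/c1.png',a[:,:,::-1])
E
```

```text
red [511. 279.] [45. 55.] 88.31531524658203 [ 236. -845.   20.]
red [208. 225.] [12.  6.] 71.56505584716797 [477. 333.  20.]
yellow [228. 217.] [12.  6.] 82.87498474121094 [509. 252.  20.]
tray [362. 196.] [49. 55.] 90.0 [ 573. -283.   32.]
tray [ 83. 167.] [38. 38.] 90.0 [723. 830.  32.]
tray [126. 379.] [63.  9.] 28.178592681884766 [-105.  650.   32.]
mat [208. 217.] [54. 62.] 78.11134338378906 [512. 334.   3.]
mat [148. 164.] [36. 35.] 90.0 [734. 575.   3.]
mat [427. 196.] [ 4. 10.] 81.8698959350586 [ 572. -546.    3.]
redtip [579. 367.  15.]
yeltip [616. 259.  15.]
plateL [634. 155. 102.]
plateR [668. -44. 102.]
shelfL [ 710. -140.   74.]
shelfR [ 713. -453.   74.]
bar [ 425. -279.   25.]
saline [719. 242. 100.]
```

View pics/c1.png

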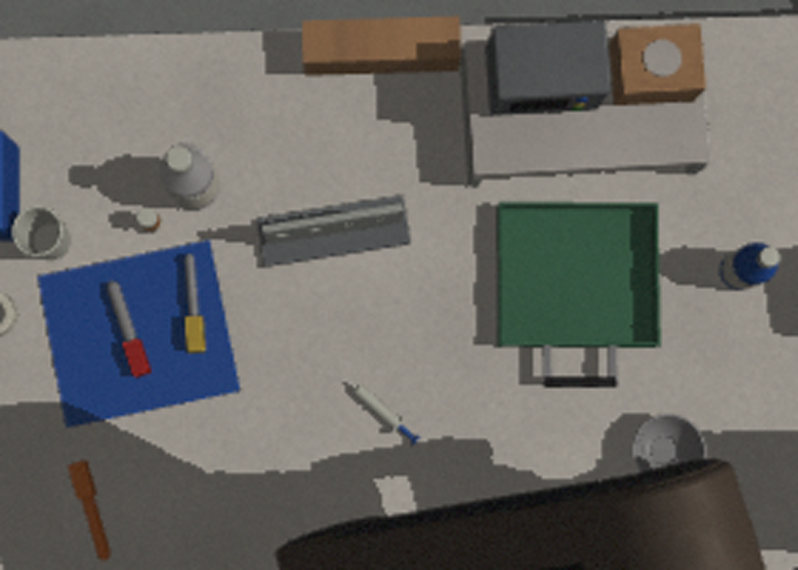

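The crop confirms it: red handle with a thick steel shaft and yellow with a thinner one, both on the mat, tips pointing away from the robot. I'll fly over for a close wrist view.

```bash
cat >> h.py <<'E'
def plan(p,yawdeg):
    s=env.state(); M=R.from_euler('xyz',s['tcp_rot']).as_matrix(); 
    d=M.T@(np.array(p,float)-s['eef_pos']); y=np.degrees(s['tcp_rot'][2])
    r=-(yawdeg-y); r=(r+180)%360-180
    print('t',round(float(s['t']),2),'now',np.round(s['eef_pos'],1),'rot',np.round(np.degrees(s['tcp_rot']),2),'-> delta',np.round(d,1),'roll',round(r,2),'dist',round(float(np.linalg.norm(d))),'F',np.round(s['ft_force'],1),'op',round(float(s['opening']),3),'grip',round(float(s['grip_force']),1))
E
python3 -c "
from h import *
plan([470,-250,330],10);plan([430,290,330],10)"
```

```text
t 0.2 now [ 221.8 -584.2  214.3] rot [-179.97   -0.     20.79] -> delta [ 350.7 -224.4 -115.6] roll 10.79 dist 432 F [-0.2  0.6 -0.4] op 1.0 grip 0.0
t 0.2 now [ 221.8 -584.2  214.3] rot [-179.97   -0.     20.79] -> delta [ 504.9 -743.5 -115.2] roll 10.79 dist 906 F [-0.2  0.6 -0.4] op 1.0 grip 0.0
```

Call:
{"method": "arm_command", "body": {
  "targets": [
    [176,-112,-115,0,1],
    [176,-112,-115,0,1],
    [176,-112,-115,0,1],
    [176,-112,-115,0,1],
    [176,-112,-115,0,1]
  ]
}}

```text
t: 0.7
eef_pos: [347.7, -415.2, 331.2]
tcp_rot: [3.141, -0.0, 0.363]
ft_force: [0.5, -0.8, -0.2]
opening: 0.996
grip_force: 0.0
```

Call:
{"method": "arm_command", "body": {
  "targets": [
    [175,-112,0,0,1],
    [175,-112,0,0,1],
    [175,-112,0,0,1],
    [175,-112,0,0,1],
    [175,-112,0,0,1]
  ]
}}

```text
t: 1.2
eef_pos: [472.5, -246.6, 329.7]
tcp_rot: [-3.141, -0.001, 0.367]
ft_force: [-0.3, -0.6, 0.2]
opening: 0.999
grip_force: 0.0
```

Call:
{"method": "arm_command", "body": {
  "targets": [
    [51,-173,0,0,1],
    [51,-173,0,0,1],
    [51,-173,0,0,1],
    [51,-173,0,0,1],
    [51,-173,0,0,1]
  ]
}}

```text
t: 1.7
eef_pos: [456.1, -68.1, 329.9]
tcp_rot: [-3.142, -0.0, 0.366]
ft_force: [0.7, -0.8, 0.3]
opening: 0.998
grip_force: 0.0
```

Call:
{"method": "arm_command", "body": {
  "targets": [
    [51,-173,0,0,1],
    [51,-173,0,0,1],
    [51,-173,0,0,1],
    [51,-173,0,0,1],
    [51,-173,0,0,1]
  ]
}}

```text
t: 2.2
eef_pos: [443.0, 111.2, 329.5]
tcp_rot: [-3.141, -0.0, 0.366]
ft_force: [1.0, -0.0, -0.4]
opening: 1.001
grip_force: 0.0
```

Call:
{"method": "arm_command", "body": {
  "targets": [
    [51,-173,0,0,1],
    [51,-173,0,0,1],
    [51,-173,0,0,1],
    [51,-173,0,0,1],
    [51,-173,0,0,1]
  ]
}}

```text
t: 2.7
eef_pos: [429.8, 290.8, 329.0]
tcp_rot: [3.142, 0.001, 0.365]
ft_force: [0.1, -1.0, -0.1]
opening: 1.0
grip_force: 0.0
```

```bash
python3 - <<'E'
from h import *
c=cam('wrist');save(c,'w1.png')
for n in ['red','yellow']:
    for k in blobs(mask(c,n),100)[:2]:
        r=cv2.minAreaRect(k); b=cv2.boxPoints(r); P=np.array([onz(c,*p,27) for p in b])
        print(n,np.round(r[0]),np.round(P[:,:2],1).tolist(),[round(float(np.linalg.norm(P[i]-P[i-1])),1) for i in range(4)],np.round(P.mean(0),1))
E
```

```text
red [270. 133.] [[452.8, 336.1], [498.5, 350.8], [505.3, 329.4], [459.8, 314.4]] [22.7, 48.0, 22.4, 48.0] [479.1 332.7  27. ]
yellow [329. 133.] [[486.1, 262.3], [532.7, 265.1], [534.3, 242.6], [487.4, 239.6]] [22.8, 46.7, 22.6, 47.0] [510.1 252.4  27. ]
```

View pics/w1.png

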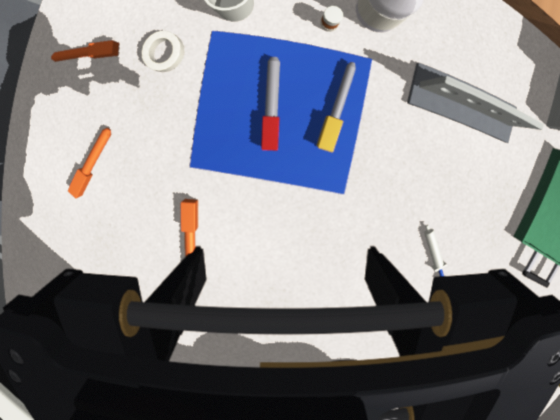

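The wrist view shows red at (270,133) and yellow at (329,133). The measured size is 48x23 mm against the true 50x24, so it is consistent. The plate is at (475,100). Going for dil18.

```bash
python3 -c "
from h import *
plan([478.5,332.7,150],18);plan([478.5,332.7,6],18)"
```

```text
t 2.75 now [429.9 289.2 329.1] rot [1.7997e+02 5.0000e-02 2.0880e+01] -> delta [ 61.1 -23.4 179. ] roll 2.88 dist 191 F [-0.5 -1.1  0.5] op 0.997 grip 0.0
t 2.75 now [429.9 289.2 329.1] rot [1.7997e+02 5.0000e-02 2.0880e+01] -> delta [ 61.2 -23.4 323. ] roll 2.88 dist 330 F [-0.5 -1.1  0.5] op 0.997 grip 0.0
```

Call:
{"method": "arm_command", "body": {
  "targets": [
    [61,-23.4,179,2.9,0.6],
    [61,-23.4,179,2.9,0.6],
    [61,-23.4,179,2.9,0.6],
    [61,-23.4,179,2.9,0.6],
    [61,-23.4,179,2.9,0.6]
  ]
}}

```text
t: 3.25
eef_pos: [478.0, 330.2, 145.9]
tcp_rot: [3.14, 0.008, 0.31]
ft_force: [0.6, 0.7, -0.2]
opening: 0.645
grip_force: 0.0
```

```bash
python3 - <<'E'
from h import *
c=cam('wrist');save(c,'w2.png')
for n in ['red','yellow']:
    for k in blobs(mask(c,n),100)[:2]:
        r=cv2.minAreaRect(k); b=cv2.boxPoints(r); P=np.array([onz(c,*p,27) for p in b])
        print(n,np.round(r[0]),np.round(P[:,:2],1).tolist(),np.round(P.mean(0),1))
plan([478.5,332.7,6],18)
E
```

```text
red [282. 204.] [[501.0, 351.1], [507.6, 330.5], [460.3, 314.9], [453.4, 336.4]] [480.6 333.2  27. ]
yellow [370. 199.] [[486.8, 269.0], [534.7, 269.5], [534.6, 243.0], [485.6, 241.5]] [510.5 255.7  27. ]
t 3.3 now [478.4 330.6 148.9] rot [179.93   0.25  17.8 ] -> delta [  1.3  -2.1 142.9] roll -0.2 dist 143 F [ 0.6 -0.2  0.3] op 0.62 grip 0.0
```

View pics/w2.png

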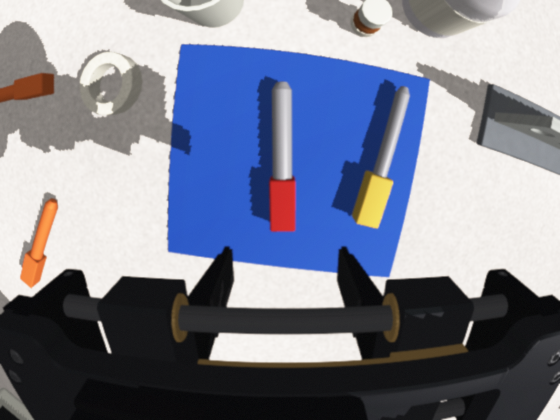

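The red handle is at (282,204), between and ahead of the fingers, which agrees with (480,333). Descending and gripping.

Call:
{"method": "arm_command", "body": {
  "targets": [
    [1.5,-2.2,50,0,0.6],
    [1.5,-2.2,100,0,0.6],
    [1.5,-2.2,130,0,0.6],
    [1.5,-2.2,142.5,0,0.6],
    [1.5,-2.2,142.5,0,0.6]
  ]
}}

```text
t: 3.8
eef_pos: [479.5, 334.6, 8.9]
tcp_rot: [3.141, -0.0, 0.312]
ft_force: [0.4, 0.1, 0.5]
opening: 0.602
grip_force: 0.0
```

Call:
{"method": "arm_command", "body": {
  "targets": [
    [0,0,0,0,0.1],
    [0,0,0,0,0.1],
    [0,0,0,0,0.1],
    [0,0,0,0,0.1],
    [0,0,0,0,0.1]
  ]
}}

```text
t: 4.3
eef_pos: [479.0, 335.3, 8.6]
tcp_rot: [3.142, -0.001, 0.312]
ft_force: [-0.8, -0.7, 5.2]
opening: 0.252
grip_force: 30.0
```

Call:
{"method": "arm_command", "body": {
  "targets": [
    [0,0,0,0,0],
    [0,0,0,0,0],
    [0,0,0,0,0],
    [0,0,0,0,0],
    [0,0,0,0,0]
  ]
}}

```text
t: 4.8
eef_pos: [479.0, 335.3, 8.6]
tcp_rot: [3.142, -0.001, 0.312]
ft_force: [-0.8, -1.7, 6.2]
opening: 0.246
grip_force: 30.0
```

```bash
python3 -c "
from h import *
plan([479,335,170],18)
plan([487,96,170],9.7)"
```

```text
t 4.8 now [479.  335.3   8.6] rot [ 1.80e+02 -4.00e-02  1.79e+01] -> delta [  -0.     0.3 -161.4] roll -0.1 dist 161 F [-0.8 -1.7  6.2] op 0.246 grip 30.0
t 4.8 now [479.  335.3   8.6] rot [ 1.80e+02 -4.00e-02  1.79e+01] -> delta [ -65.8  230.2 -161.4] roll 8.2 dist 289 F [-0.8 -1.7  6.2] op 0.246 grip 30.0
```

Call:
{"method": "arm_command", "body": {
  "targets": [
    [0,0,-30,0,0],
    [0,0,-70,0,0],
    [0,0,-110,0,0],
    [0,0,-150,0,0],
    [0,0,-160,0,0]
  ]
}}

```text
t: 5.3
eef_pos: [479.9, 335.9, 172.2]
tcp_rot: [-3.141, -0.006, 0.312]
ft_force: [0.1, -0.4, -2.4]
opening: 0.252
grip_force: 30.0
```

Call:
{"method": "arm_command", "body": {
  "targets": [
    [-33,115,0,0,0],
    [-33,115,0,0,0],
    [-33,115,0,0,0],
    [-33,115,0,0,0],
    [-33,115,0,0,0]
  ]
}}

```text
t: 5.8
eef_pos: [482.7, 215.7, 167.6]
tcp_rot: [-3.141, 0.001, 0.311]
ft_force: [-0.6, 0.4, -0.7]
opening: 0.251
grip_force: 30.0
```

Call:
{"method": "arm_command", "body": {
  "targets": [
    [-33,115,0,8,0],
    [-33,115,0,8,0],
    [-33,115,0,8,0],
    [-33,115,0,8,0],
    [-33,115,0,8,0]
  ]
}}

```text
t: 6.3
eef_pos: [486.8, 97.0, 167.9]
tcp_rot: [-3.141, 0.0, 0.173]
ft_force: [0.0, 0.4, -0.8]
opening: 0.25
grip_force: 30.0
```

```bash
python3 - <<'E'
from h import *
c=cam('wrist');save(c,'w3.png')
plan([487,96,170],9.7)
for n in ['red']:
    for k in blobs(mask(c,n),100)[:2]:
        r=cv2.minAreaRect(k); print(np.round(cv2.boxPoints(r),1).tolist())
E
```

```text
t 6.35 now [486.7  97.3 167.9] rot [-1.7999e+02  1.0000e-02  9.9400e+00] -> delta [ 0.   1.4 -2.1] roll 0.24 dist 3 F [ 0.1  0.3 -1.3] op 0.249 grip 30.0
[[262.0, 228.0], [308.0, 228.0], [308.0, 308.0], [262.0, 308.0]]
```

View pics/w3.png

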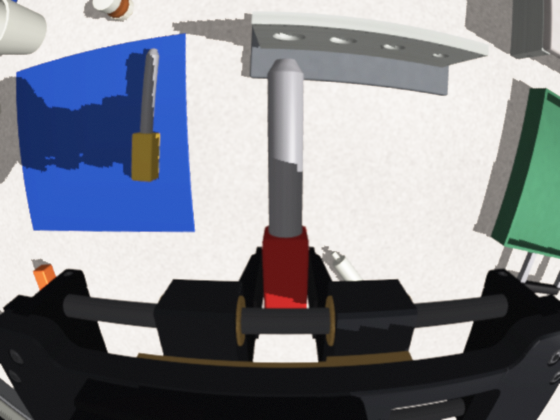

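The holes are visible as bright ellipses at (289,37), (343,41), (394,47) and (441,55). The dilator is held straight, with its tip at (286,60). Measuring both in this one view.

```bash
cat > hm.py <<'E'
from h import *
def holes(img,c,guess,face=None):
    g=cv2.cvtColor(img,cv2.COLOR_RGB2GRAY); out=[]
    for (u,v) in guess:
        w=g[v-9:v+10,u-22:u+23]; t=(int(w.max())+int(np.median(w)))/2
        _,m=cv2.threshold(w,t,255,0); 
        k=[q for q in blobs(m,8)]; 
        d=[(abs(np.mean(q[:,0,0])-22)+abs(np.mean(q[:,0,1])-9),q) for q in k]
        q=min(d,key=lambda a:a[0])[1]; x,y,ww,hh=cv2.boundingRect(q)
        out.append((u-22+x+(ww-1)/2,v-9+y+(hh-1)/2,ww,hh))
    return out
def shaft(img,rows,x0,rad=40):
    g=cv2.cvtColor(img,cv2.COLOR_RGB2HSV); res=[]
    gr=cv2.cvtColor(img,cv2.COLOR_RGB2GRAY).astype(float)
    for r in rows:
        l=cv2.GaussianBlur(gr[r-1:r+2],(3,3),0)[1]; d=np.abs(np.diff(l)); 
        a=int(x0)-rad+np.argmax(d[int(x0)-rad:int(x0)]);b=int(x0)+np.argmax(d[int(x0):int(x0)+rad])
        res.append((r,a+.5,b+.5))
    return res
E
python3 - <<'E'
from hm import *
img=cv2.imread('pics/w3.png')[:,:,::-1].copy()
c=cam('wrist'); print(np.round(c['s']['eef_pos'],1),np.degrees(c['s']['tcp_rot']))
H=holes(img,c,[(289,37),(343,41),(394,47),(441,55)]); print(H)
P=np.array([onz(c,h[0],h[1],65) for h in H]); print(np.round(P,1).tolist(),[round(float(np.linalg.norm(P[i+1]-P[i])),1) for i in range(3)])
print(np.degrees(np.arctan2(-(P[0]-P[3])[0],(P[0]-P[3])[1])))
for r in shaft(img,[100,120,140,190,210],286): print(r)
big=cv2.resize(img[0:110,230:500],None,fx=2.9,fy=2.9,interpolation=cv2.INTER_CUBIC);cv2.imwrite('pics/c2.png',big[:,:,::-1])
E
```

```text
[486.7  97.3 167.9] [-1.79991626e+02  1.19688551e-02  9.94466032e+00]
[(283.0, 36.0, 19, 7), (337.0, 39.5, 15, 6), (388.0, 46.5, 9, 4), (457.5, 63.0, 12, 3)]
[[637.3, 125.2, 65.0], [643.3, 80.8, 65.0], [648.4, 36.8, 65.0], [654.3, -31.6, 65.0]] [44.7, 44.4, 68.6]
6.163054118420332
(100, np.float64(267.5), np.float64(303.5))
(120, np.float64(267.5), np.float64(303.5))
(140, np.float64(267.5), np.float64(302.5))
(190, np.float64(267.5), np.float64(302.5))
(210, np.float64(268.5), np.float64(301.5))
```

View pics/c2.png

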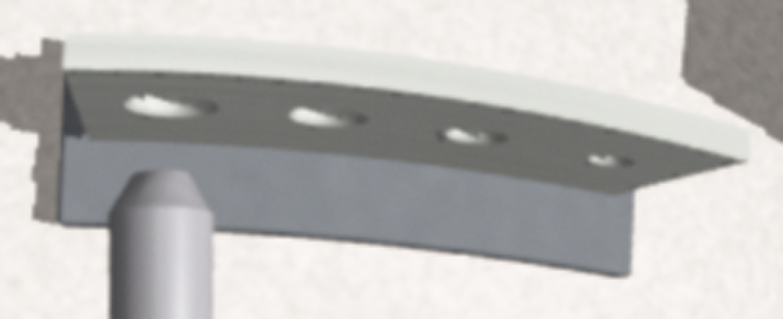

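```bash
python3 - <<'E'
from hm import *
c=cam('wrist'); s=c['s']; M=R.from_euler('xyz',s['tcp_rot']).as_matrix()
H=[(288.8,36.6),(342.9,40.3),(392.8,46.6),(440.3,55.2)]
P=np.array([onz(c,*h,65) for h in H]); print(np.round(P,1).tolist(),[round(float(np.linalg.norm(P[i+1]-P[i])),1) for i in range(3)])
k=np.array([67.5,22.5,-22.5,-67.5]); fx=np.polyfit(k,P[:,0],1);fy=np.polyfit(k,P[:,1],1); print('dir',fx[0],fy[0],'yaw',np.degrees(np.arctan2(-fx[0],fy[0])),'c',fx[1],fy[1])
print('tool hole y', np.round((M.T@(P-s['eef_pos']).T).T,1).tolist())
za=s['eef_pos'][2]+6
for u,v in [(285.5,60),(285.3,100),(285.2,140),(285,210)]:
    print('dil', np.round(M.T@(onz(c,u,v,za)-s['eef_pos']),1))
# shaft width check
for v,a,b in [(120,267.5,303.5),(190,267.5,302.5)]: print(np.linalg.norm(onz(c,a,v,za)-onz(c,b,v,za)))
print(np.round(c['hand_eye'],3).tolist())
# plate top edge ends at z=102 (near edge) 
for u,v in [(230+64/2.9,72/2.9),(230+744/2.9,160/2.9)]: print('top',np.round(onz(c,u,v,102),1))
E
```

```text
[[637.6, 120.6, 65.0], [643.7, 76.0, 65.0], [649.5, 32.7, 65.0], [655.6, -12.8, 65.0]] [45.0, 43.7, 45.9]
dir -0.13355953462446918 0.9851611227278462 yaw 7.720590272485883 c 646.5940494105982 54.14742719422138
tool hole y [[152.7, 3.4, 102.9], [150.9, 48.3, 102.9], [149.2, 92.0, 102.9], [147.4, 137.8, 102.9]]
dil [112.9   0.4  -6. ]
dil [92.5  0.4 -6. ]
dil [72.3  0.3 -6. ]
dil [35.9  0.2 -6. ]
17.863879075162476
18.047966612903757
[[0.001, -0.956, -0.293, 83.942], [1.0, 0.0, 0.001, 0.083], [-0.001, -0.293, 0.956, -169.476], [0.0, 0.0, 0.0, 1.0]]
top [633.2 146.9 102. ]
top [659.2 -38.5 102. ]
```

```bash
python3 -c "
from h import *
plan([500.5,102.5,59],7.9)"
```

```text
t 6.45 now [486.6  97.4 168. ] rot [-1.80e+02  1.00e-02  9.99e+00] -> delta [ 14.5  -2.6 109. ] roll 2.09 dist 110 F [-0.6  1.1 -0.7] op 0.255 grip 30.0
```

Call:
{"method": "arm_command", "body": {
  "targets": [
    [0,-2.6,40,2.1,0],
    [0,-2.6,80,2.1,0],
    [7,-2.6,100,2.1,0],
    [14,-2.6,109,2.1,0],
    [14,-2.6,109,2.1,0]
  ]
}}

```text
t: 6.95
eef_pos: [500.6, 101.8, 58.4]
tcp_rot: [3.142, 0.001, 0.137]
ft_force: [0.5, 0.6, -1.1]
opening: 0.252
grip_force: 30.0
```

Call:
{"method": "arm_command", "body": {
  "targets": [
    [0,0,0,0,0],
    [0,0,0,0,0],
    [0,0,0,0,0]
  ]
}}

```text
t: 7.25
eef_pos: [500.2, 101.1, 60.1]
tcp_rot: [3.141, -0.002, 0.136]
ft_force: [1.4, -0.5, -2.0]
opening: 0.251
grip_force: 30.0
```

```bash
python3 - <<'E'
from h import *
plan([500.5,102.5,59],7.9)
c=cam('wrist');save(c,'w4.png')
a=cv2.resize(c['frame'][0:130,180:480],None,fx=2.6,fy=2.6,interpolation=cv2.INTER_CUBIC);cv2.imwrite('pics/c3.png',a[:,:,::-1])
E
```

```text
t 7.25 now [500.2 101.1  60.1] rot [ 1.7999e+02 -9.0000e-02  7.7900e+00] -> delta [ 0.5 -1.3  1.1] roll -0.11 dist 2 F [ 1.4 -0.5 -2. ] op 0.251 grip 30.0
```

View pics/c3.png

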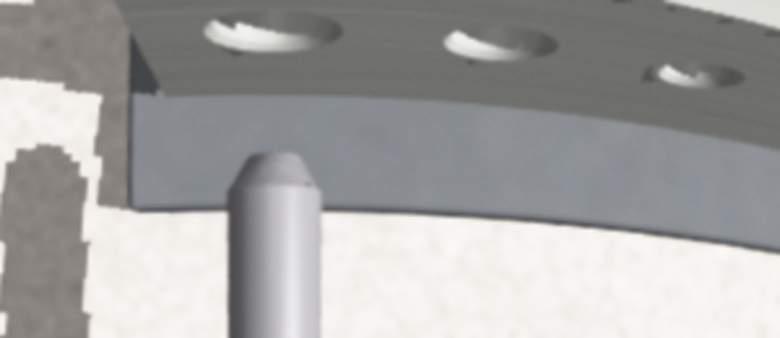

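The tip is at crop (275,155) and hole24 is centred at crop (272,32). That is aligned to within 0.5 mm, so I'm inserting in two stages.

Call:
{"method": "arm_command", "body": {
  "targets": [
    [15,-0.6,0,0,0],
    [25,-0.6,0,0,0],
    [35,-0.6,0,0,0],
    [40,-0.6,0,0,0],
    [40,-0.6,0,0,0]
  ]
}}

```text
t: 7.8
eef_pos: [540.0, 107.1, 59.0]
tcp_rot: [3.142, -0.0, 0.136]
ft_force: [0.7, 0.7, -1.8]
opening: 0.248
grip_force: 30.0
```

```bash
python3 - <<'E'
from h import *
plan([500.5,102.5,59],7.9)
c=cam('wrist');save(c,'w5.png')
E
```

```text
t 7.8 now [540.  107.1  59. ] rot [ 1.7999e+02 -1.0000e-02  7.7800e+00] -> delta [-39.8  -0.8  -0. ] roll -0.12 dist 40 F [ 0.7  0.7 -1.8] op 0.248 grip 30.0
```

View pics/w5.png

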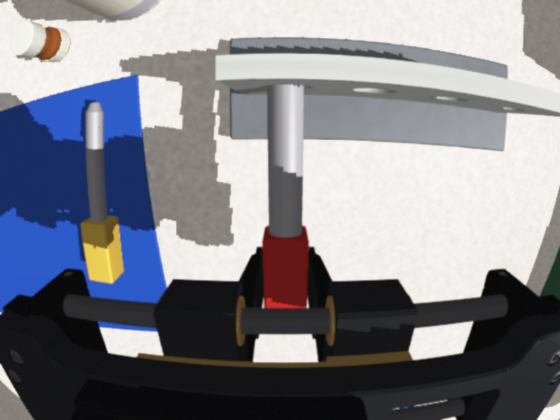

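The shaft has entered hole24 at (287,85) with no contact force. Continuing to depth and then retracting.

Call:
{"method": "arm_command", "body": {
  "targets": [
    [15,0,0,0,0],
    [30,0,0,0,0],
    [42,0,0,0,0],
    [47,0,0,0,0],
    [47,0,0,0,0]
  ]
}}

```text
t: 8.35
eef_pos: [586.0, 113.4, 58.9]
tcp_rot: [3.142, 0.0, 0.136]
ft_force: [0.2, -0.3, -1.9]
opening: 0.251
grip_force: 30.0
```

```bash
python3 - <<'E'
from h import *
plan([500.5,102.5,59],7.9)
c=cam('wrist');save(c,'w6.png')
a=cv2.resize(c['frame'][40:240,180:440],None,fx=3,fy=3,interpolation=cv2.INTER_CUBIC);cv2.imwrite('pics/c4.png',a[:,:,::-1])
E
```

```text
t 8.35 now [586.  113.4  58.9] rot [1.80e+02 2.00e-02 7.79e+00] -> delta [-86.1  -0.8  -0.1] roll -0.11 dist 86 F [ 0.2 -0.3 -1.9] op 0.251 grip 30.0
```

View pics/c4.png

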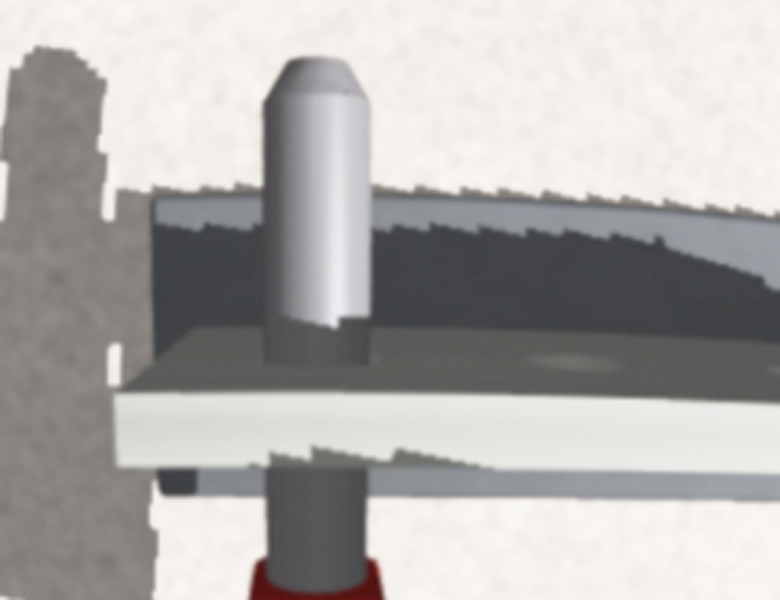

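The shaft stands out about 50 mm beyond the plate in hole24 (crop (317,60) to (317,365)). I'll use this view to refine the lateral offset, then retract.

```bash
python3 - <<'E'
from h import *
c=cam('wrist'); s=c['s'];M=R.from_euler('xyz',s['tcp_rot']).as_matrix()
f=lambda u,v,z:np.round(M.T@(onz(c,180+u/3,40+v/3,z)-s['eef_pos']),1)
print('leftend far/near',f(121,392,102),f(116,465,102))
print('dil tip',f(317,58,65),'axis',f(317,200,65), 'edges',f(264,150,65),f(371,150,65))
print('hole20 rear',f(577,362,70))
print('hands',[np.round(env.state()['eef_pos'],1) for i in range(1)])
E
```

```text
leftend far/near [ 63.1 -25.5 -43.2] [ 53.1 -26.7 -43.2]
dil tip [113.2   0.5  -6.2] axis [89.1  0.5 -6.2] edges [97.6 -8.2 -6.2] [97.6  9.4 -6.2]
hole20 rear [ 63.2  43.9 -11.2]
hands [array([585.3, 113.4,  58.9])]
```

Call:
{"method": "arm_command", "body": {
  "targets": [
    [-25,0,0,0,0],
    [-55,0,0,0,0],
    [-87,0,0,0,0],
    [-87,0,0,0,0],
    [-87,0,0,0,0]
  ]
}}

```text
t: 8.95
eef_pos: [499.7, 101.6, 59.5]
tcp_rot: [3.141, -0.001, 0.136]
ft_force: [-0.0, 0.3, -1.1]
opening: 0.251
grip_force: 30.0
```

Call:
{"method": "arm_command", "body": {
  "targets": [
    [0,20,0,0,0],
    [0,40,0,0,0],
    [0,45,0,0,0],
    [0,45,0,0,0],
    [0,45,0,0,0]
  ]
}}

```text
t: 9.45
eef_pos: [506.2, 57.5, 59.1]
tcp_rot: [3.142, -0.0, 0.136]
ft_force: [0.9, 0.4, -0.8]
opening: 0.248
grip_force: 30.0
```

```bash
python3 - <<'E'
from h import *
c=cam('wrist');save(c,'w7.png');s=c['s']; print(s['eef_pos'],np.degrees(s['tcp_rot']))
a=cv2.resize(c['frame'][0:80,170:480],None,fx=6,fy=6,interpolation=cv2.INTER_CUBIC)
g=cv2.cvtColor(c['frame'],cv2.COLOR_RGB2GRAY)
print('rows of gray around hole20 and 24');
for v in range(6,22,2): print(v,g[v,255:315:1].tolist())
print(g[58:70,285].tolist())
for v in (70,90): print(v,g[v,262:310].tolist())
E
```

```text
[506.18273935  57.45459101  59.07084745] [ 1.79998403e+02 -4.63998246e-03  7.77706471e+00]
rows of gray around hole20 and 24
6 [109, 108, 107, 107, 107, 107, 108, 107, 108, 108, 109, 109, 109, 116, 131, 123, 112, 105, 99, 101, 101, 103, 103, 103, 104, 105, 105, 106, 109, 111, 114, 115, 116, 114, 112, 109, 107, 106, 105, 102, 103, 102, 102, 100, 100, 100, 100, 100, 103, 104, 106, 107, 108, 107, 107, 107, 107, 106, 107, 108]
8 [109, 108, 107, 108, 108, 108, 109, 108, 109, 111, 122, 138, 139, 155, 211, 225, 218, 192, 156, 134, 122, 110, 106, 106, 105, 106, 107, 107, 110, 113, 115, 115, 117, 115, 113, 109, 108, 106, 106, 103, 103, 102, 102, 99, 99, 97, 95, 95, 95, 92, 91, 91, 95, 101, 104, 107, 107, 107, 106, 107]
10 [109, 110, 108, 109, 109, 109, 109, 109, 117, 142, 167, 181, 197, 210, 227, 234, 235, 235, 234, 230, 228, 225, 221, 201, 165, 145, 136, 132, 119, 116, 118, 118, 117, 116, 113, 111, 108, 106, 105, 104, 102, 102, 102, 104, 104, 100, 96, 97, 95, 90, 87, 81, 80, 84, 94, 104, 107, 107, 108, 107]
12 [108, 108, 108, 108, 107, 109, 108, 109, 120, 152, 179, 191, 197, 202, 214, 225, 2
[... 1255 characters left out ...]
93, 100, 104, 105, 106, 107, 108, 107, 106, 106, 106, 106, 106, 107, 107, 106, 106, 106, 106, 106, 107, 107, 106, 106, 106, 106, 105, 106, 106, 106, 107, 106, 107]
[135, 138, 140, 142, 146, 148, 149, 148, 149, 147, 149, 152]
70 [134, 132, 132, 132, 132, 131, 123, 103, 84, 80, 83, 89, 93, 98, 104, 111, 117, 122, 127, 134, 141, 146, 154, 158, 162, 164, 166, 169, 171, 171, 173, 173, 175, 173, 172, 170, 170, 167, 158, 145, 136, 134, 133, 133, 134, 135, 135, 136]
90 [239, 237, 236, 236, 222, 166, 98, 76, 78, 80, 85, 93, 101, 110, 117, 124, 131, 137, 144, 152, 159, 169, 175, 181, 186, 190, 196, 203, 209, 215, 220, 216, 212, 208, 202, 199, 196, 195, 193, 190, 189, 201, 226, 235, 237, 237, 237, 237]
```

Hole20 spans columns 263.5–308.9 (centre 286.2) and the shaft axis is at 285.4, so lateral alignment is within 0.3 mm. Entering stepwise and watching the force.

Call:
{"method": "arm_command", "body": {
  "targets": [
    [12,0.1,0,0,0],
    [22,0.1,0,0,0],
    [28,0.1,0,0,0],
    [34,0.1,0,0,0],
    [38,0.1,0,0,0]
  ]
}}

```text
t: 10.0
eef_pos: [544.2, 62.3, 59.0]
tcp_rot: [3.142, -0.0, 0.136]
ft_force: [-0.3, 0.5, -1.6]
opening: 0.249
grip_force: 30.0
```

Call:
{"method": "arm_command", "body": {
  "targets": [
    [5,0,0,0,0],
    [10,0,0,0,0],
    [10,0,0,0,0]
  ]
}}

```text
t: 10.3
eef_pos: [554.2, 63.5, 59.1]
tcp_rot: [3.141, -0.0, 0.136]
ft_force: [0.4, 0.2, -1.0]
opening: 0.252
grip_force: 30.0
```

Call:
{"method": "arm_command", "body": {
  "targets": [
    [10,0,0,0,0],
    [20,0,0,0,0],
    [30,0,0,0,0],
    [38,0,0,0,0],
    [38,0,0,0,0]
  ]
}}

```text
t: 10.8
eef_pos: [592.3, 68.7, 59.0]
tcp_rot: [3.141, -0.001, 0.136]
ft_force: [-0.1, 0.5, -1.6]
opening: 0.249
grip_force: 30.0
```

Call:
{"method": "arm_command", "body": {
  "targets": [
    [0,0,0,0,0],
    [0,0,0,0,0],
    [0,0,0,0,0]
  ]
}}

```text
t: 11.1
eef_pos: [590.9, 68.6, 59.1]
tcp_rot: [3.142, 0.0, 0.136]
ft_force: [0.5, 0.4, -2.1]
opening: 0.251
grip_force: 30.0
```

```bash
python3 - <<'E'
from h import *
c=cam('wrist');save(c,'w8.png')
s=c['s'];g=cv2.cvtColor(c['frame'],cv2.COLOR_RGB2GRAY);print(s['eef_pos'],g[50:75,285].tolist())
E
```

```text
[590.92468651  68.56995219  59.10326234] [242, 242, 242, 243, 243, 242, 241, 236, 210, 164, 146, 147, 152, 152, 154, 154, 155, 154, 155, 158, 163, 176, 186, 188, 188]
```

dil18 passed 24 and 20 freely. Retracting and heading to the tray.

Call:
{"method": "arm_command", "body": {
  "targets": [
    [-25,0,0,0,0],
    [-55,0,0,0,0],
    [-92,0,0,0,0],
    [-92,0,0,0,0],
    [-92,0,0,0,0]
  ]
}}

```text
t: 11.65
eef_pos: [500.3, 56.1, 59.6]
tcp_rot: [3.141, -0.001, 0.136]
ft_force: [1.1, -0.1, -1.9]
opening: 0.256
grip_force: 30.0
```

Call:
{"method": "arm_command", "body": {
  "targets": [
    [-10,0,-40,0,0],
    [-25,20,-90,0,0],
    [-40,60,-120,0,0],
    [-50,110,-120,0,0],
    [-50,110,-120,0,0]
  ]
}}

```text
t: 12.15
eef_pos: [466.8, -63.5, 180.9]
tcp_rot: [3.139, -0.004, 0.133]
ft_force: [0.1, 0.1, -0.9]
opening: 0.251
grip_force: 30.0
```

Call:
{"method": "arm_command", "body": {
  "targets": [
    [-28,200,0,0,0],
    [-28,200,0,4,0],
    [-28,200,0,8,0],
    [-28,200,0,8,0],
    [-28,200,0,8,0]
  ]
}}

```text
t: 12.65
eef_pos: [465.7, -266.7, 178.9]
tcp_rot: [3.14, -0.001, -0.008]
ft_force: [0.3, -0.0, -0.6]
opening: 0.252
grip_force: 30.0
```

```bash
python3 - <<'E'
from h import *
plan([450,-250,179],0)
c=cam('wrist');save(c,'w9.png')
E
```

```text
t 12.65 now [ 465.7 -266.7  178.9] rot [ 1.799e+02 -8.000e-02 -4.500e-01] -> delta [-15.8 -16.6  -0.2] roll -0.45 dist 23 F [ 0.3 -0.  -0.6] op 0.252 grip 30.0
```

View pics/w9.png

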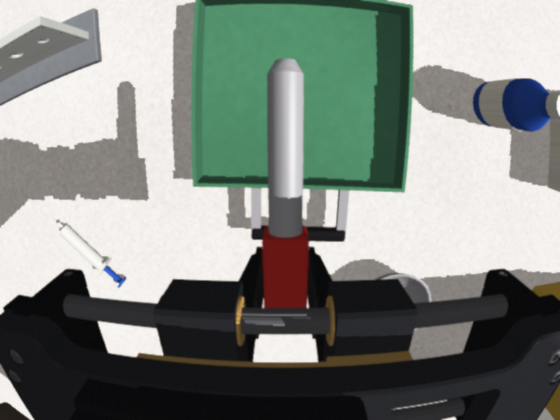

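The tray's near rim runs from (192,187) to (405,191) and its far rim is cut off near the top of the image. The handle bar is at (300,234) and the steel bowl is behind it at (405,290).

```bash
python3 - <<'E'
from h import *
c=cam('wrist')
A=onz(c,192,187,32);B=onz(c,405,191,32);C=onz(c,412,6,32);print(A,B,C,np.linalg.norm(A-B),np.linalg.norm(B-C))
d=(A-B)/np.linalg.norm(A-B); yaw=np.degrees(np.arctan2(-d[0],d[1])); n=np.array([d[1],-d[0],0]); ctr=(A+B)/2+n*100; print('yaw',yaw,'ctr',ctr)
for u,v in [(252,233),(346,235)]: print('bar',onz(c,u,v,32))
# placing: grip x -35 from ctr , y +50
d[2]=0
t=ctr-n*45+d*50; print('place18',t); plan([t[0],t[1],100],yaw)
t=ctr-n*45-d*50; print('place14',t)
E
```

```text
[ 481.63268558 -169.8795413    32.        ] [ 476.38786846 -390.13666139   32.        ] [ 672.23647551 -395.10071883   32.        ] 220.31955667971488 195.9115074486943
yaw -1.3640835153792483 ctr [ 578.98193791 -282.3886513    32.        ]
bar [ 431.70555338 -230.17412254   32.        ]
bar [ 428.5844268  -328.65300723   32.        ]
place18 [ 535.18496549 -231.33157337   32.        ]
t 12.75 now [ 465.1 -262.6  178.6] rot [-1.7998e+02  1.0000e-02 -3.3000e-01] -> delta [ 69.9 -31.6  78.6] roll 1.03 dist 110 F [ 0.3 -0.2 -1.3] op 0.252 grip 30.0
place14 [ 532.80441553 -331.30323427   32.        ]
```

Call:
{"method": "arm_command", "body": {
  "targets": [
    [35,-16,20,1,0],
    [70,-31.6,50,1,0],
    [70,-31.6,100,1,0],
    [70,-31.6,140,1,0],
    [70,-31.6,150,1,0]
  ]
}}

```text
t: 13.25
eef_pos: [533.8, -227.5, 25.5]
tcp_rot: [-3.139, 0.006, -0.019]
ft_force: [-0.6, 0.2, -0.8]
opening: 0.248
grip_force: 30.0
```

Call:
{"method": "arm_command", "body": {
  "targets": [
    [0,0,8,0,0],
    [0,0,14,0,0],
    [0,0,17,0,0],
    [0,0,17,0,0]
  ]
}}

```text
t: 13.65
eef_pos: [535.3, -230.5, 13.1]
tcp_rot: [3.141, -0.001, -0.021]
ft_force: [-0.8, 0.2, -1.1]
opening: 0.251
grip_force: 30.0
```

Call:
{"method": "arm_command", "body": {
  "targets": [
    [0,0,1,0,0],
    [0,0,2,0,0],
    [0,0,2,0,0]
  ]
}}

```text
t: 13.95
eef_pos: [535.0, -230.4, 10.4]
tcp_rot: [3.141, -0.0, -0.021]
ft_force: [-0.8, -0.1, -1.0]
opening: 0.249
grip_force: 30.0
```

Call:
{"method": "arm_command", "body": {
  "targets": [
    [0,0,0.5,0,0],
    [0,0,0.5,0,0.35],
    [0,0,0,0,0.6],
    [0,0,0,0,0.6],
    [0,0,0,0,0.6]
  ]
}}

```text
t: 14.45
eef_pos: [535.0, -230.3, 10.2]
tcp_rot: [3.141, -0.0, -0.021]
ft_force: [0.1, -0.4, -0.0]
opening: 0.53
grip_force: 0.0
```

Call:
{"method": "arm_command", "body": {
  "targets": [
    [0,0,-20,0,0.6],
    [0,0,-60,0,0.6],
    [-20,0,-100,0,0.6],
    [-50,0,-140,0,0.6],
    [-70,0,-165,0,0.6]
  ]
}}

```text
t: 14.95
eef_pos: [463.9, -228.6, 177.6]
tcp_rot: [3.14, -0.002, -0.021]
ft_force: [0.3, 0.9, -0.6]
opening: 0.596
grip_force: 0.0
```

```bash
python3 - <<'E'
from h import *
c=cam('wrist');save(c,'w10.png')
for k in blobs(mask(c,'red'),100)[:2]:
    r=cv2.minAreaRect(k); b=cv2.boxPoints(r); P=np.array([onz(c,*p,28) for p in b])
    print(np.round(r[0]),np.round(P[:,:2],1).tolist(),[round(float(np.linalg.norm(P[i]-P[i-1])),1) for i in range(4)],np.round(P.mean(0),1))
plan([440,250,230],3.5)
t=cam('top')
for k in blobs(mask(t,'yellow'),15)[:2]:
    r=cv2.minAreaRect(k);print(r,onz(t,*r[0],27))
E
```

```text
[285. 132.] [[558.2, -219.4], [557.7, -242.6], [509.4, -241.8], [509.9, -218.2]] [48.3, 23.2, 48.3, 23.6] [ 533.8 -230.5   28. ]
t 15.0 now [ 462.8 -228.9  180.4] rot [179.84  -0.22  -1.21] -> delta [ -32.7 -478.1  -51.1] roll -4.71 dist 482 F [ 1.2 -1.   3. ] op 0.599 grip 0.0
```

Call:
{"method": "arm_command", "body": {
  "targets": [
    [-16,-239,-50,0,0.6],
    [-16,-239,-50,0,0.6],
    [-16,-239,-50,0,0.6],
    [-16,-239,-50,0,0.6],
    [-16,-239,-50,0,0.6]
  ]
}}

```text
t: 15.55
eef_pos: [453.9, 12.8, 224.8]
tcp_rot: [-3.141, 0.001, -0.021]
ft_force: [-0.2, -0.1, -0.1]
opening: 0.605
grip_force: 0.0
```

Call:
{"method": "arm_command", "body": {
  "targets": [
    [-16,-239,0,-4.7,0.6],
    [-16,-239,0,-4.7,0.6],
    [-16,-239,0,-4.7,0.6],
    [-16,-239,0,-4.7,0.6],
    [-16,-239,0,-4.7,0.6]
  ]
}}

```text
t: 16.05
eef_pos: [442.7, 252.8, 224.2]
tcp_rot: [3.141, 0.001, 0.062]
ft_force: [0.3, -0.6, 0.7]
opening: 0.605
grip_force: 0.0
```

Call:
{"method": "arm_command", "body": {
  "targets": [
    [0,0,0,0,0.6],
    [0,0,0,0,0.6]
  ]
}}

```text
t: 16.25
eef_pos: [442.8, 250.6, 224.0]
tcp_rot: [3.141, 0.001, 0.063]
ft_force: [-0.1, -1.1, 0.2]
opening: 0.6
grip_force: 0.0
```

```bash
python3 - <<'E'
from h import *
c=cam('wrist');save(c,'w11.png')
for k in blobs(mask(c,'yellow'),100)[:3]:
    r=cv2.minAreaRect(k); b=cv2.boxPoints(r); P=np.array([onz(c,*p,27) for p in b])
    print(np.round(r[0]),np.round(P[:,:2],1).tolist(),[round(float(np.linalg.norm(P[i]-P[i-1])),1) for i in range(4)],np.round(P.mean(0),1))
plan([510,253,150],3.5)
E
```

```text
[288. 132.] [[532.7, 262.5], [534.0, 242.6], [487.7, 239.4], [486.4, 259.7]] [46.4, 20.0, 46.4, 20.3] [510.2 251.   27. ]
t 16.3 now [443.  249.8 224.2] rot [1.7996e+02 7.0000e-02 3.5300e+00] -> delta [67.2  0.8 74.2] roll 0.03 dist 100 F [ 0.4 -0.9  1.1] op 0.601 grip 0.0
```

Call:
{"method": "arm_command", "body": {
  "targets": [
    [33,1,50,0,0.6],
    [67,2,95,0,0.6],
    [67,2,140,0,0.6],
    [67,2,180,0,0.6],
    [67,2,205,0,0.6]
  ]
}}

```text
t: 16.8
eef_pos: [509.3, 249.6, 16.2]
tcp_rot: [3.14, 0.004, 0.058]
ft_force: [0.2, 0.2, -0.8]
opening: 0.598
grip_force: 0.0
```

Call:
{"method": "arm_command", "body": {
  "targets": [
    [0,0,8,0,0.6],
    [0,0,11,0,0.6],
    [0,0,11,0,0.6],
    [0,0,11,0,0],
    [0,0,11,0,0]
  ]
}}

```text
t: 17.3
eef_pos: [510.6, 252.1, 10.4]
tcp_rot: [-3.141, -0.002, 0.061]
ft_force: [-0.1, 0.4, -0.1]
opening: 0.488
grip_force: 0.0
```

Call:
{"method": "arm_command", "body": {
  "targets": [
    [0,0,0,0,0],
    [0,0,0,0,0],
    [0,0,0,0,0],
    [0,0,0,0,0]
  ]
}}

```text
t: 17.7
eef_pos: [510.1, 252.0, 9.4]
tcp_rot: [3.142, -0.0, 0.061]
ft_force: [-1.1, -0.2, 4.3]
opening: 0.25
grip_force: 30.0
```

Call:
{"method": "arm_command", "body": {
  "targets": [
    [0,0,-30,0,0],
    [0,0,-70,0,0],
    [0,0,-110,0,0],
    [0,0,-150,0,0],
    [0,0,-160,0,0]
  ]
}}

```text
t: 18.2
eef_pos: [511.2, 252.4, 173.0]
tcp_rot: [-3.14, -0.005, 0.061]
ft_force: [1.0, 0.5, -1.2]
opening: 0.252
grip_force: 30.0
```

```bash
cat > ax.py <<'E'
from hm import *
def axis(c,za_off=6):
    s=c['s'];M=R.from_euler('xyz',s['tcp_rot']).as_matrix();img=c['frame'];g=cv2.cvtColor(img,cv2.COLOR_RGB2GRAY)
    for v in (80,110,140,190): 
        (r,a,b),=shaft(img,[v],285); z=s['eef_pos'][2]+za_off
        A=M.T@(onz(c,a,v,z)-s['eef_pos']);B=M.T@(onz(c,b,v,z)-s['eef_pos']); print(v,a,b,'x',round(A[0],1),'y',round((A[1]+B[1])/2,2),'w',round(B[1]-A[1],1))
    print(g[46:76,285].tolist())
E
python3 - <<'E'
from ax import *
c=cam('wrist');save(c,'w12.png');axis(c); plan([487,96,168],7.8)
E
```

```text
80 245.5 315.5 x 103.0 y -2.13 w 34.7
110 276.5 318.5 x 87.5 y 6.35 w 20.9
140 276.5 322.5 x 72.3 y 7.44 w 23.1
190 271.5 298.5 x 46.6 y 0.16 w 13.9
[242, 241, 240, 241, 242, 244, 245, 244, 243, 242, 239, 227, 181, 155, 154, 156, 155, 156, 158, 159, 161, 161, 161, 162, 166, 178, 186, 189, 188, 188]
t 18.25 now [511.1 252.4 172.5] rot [-179.92   -0.29    3.49] -> delta [-33.5 154.6   4.1] roll -4.31 dist 158 F [ 0.  -0.5  0.2] op 0.252 grip 30.0
```

Call:
{"method": "arm_command", "body": {
  "targets": [
    [-33,50,3,-4.3,0],
    [-33,100,3,-4.3,0],
    [-33,150,3,-4.3,0],
    [-33,150,3,-4.3,0],
    [-33,150,3,-4.3,0]
  ]
}}

```text
t: 18.75
eef_pos: [486.0, 98.9, 165.0]
tcp_rot: [-3.142, 0.002, 0.133]
ft_force: [0.2, 0.8, -2.2]
opening: 0.25
grip_force: 30.0
```

Call:
{"method": "arm_command", "body": {
  "targets": [
    [0,0,40,0,0],
    [0,0,80,0,0],
    [0,0,105,0,0],
    [0,0,109,0,0],
    [0,0,109,0,0]
  ]
}}

```text
t: 19.25
eef_pos: [485.9, 101.2, 56.5]
tcp_rot: [-3.141, 0.002, 0.137]
ft_force: [-1.1, 0.4, -0.8]
opening: 0.249
grip_force: 30.0
```

```bash
python3 - <<'E'
from ax import *
c=cam('wrist');save(c,'w13.png');axis(c); plan([500.0,102,59.4],7.8)
E
```

```text
80 271.5 298.5 x 102.6 y 0.18 w 13.3
110 271.5 298.5 x 87.5 y 0.19 w 13.3
140 271.5 299.5 x 72.4 y 0.45 w 14.0
190 271.5 298.5 x 46.6 y 0.21 w 13.9
[140, 140, 139, 140, 141, 140, 139, 142, 140, 134, 123, 112, 123, 143, 150, 153, 151, 152, 152, 155, 158, 157, 157, 159, 163, 175, 185, 186, 187, 187]
t 19.3 now [486.4 101.   57.4] rot [-180.      0.      7.84] -> delta [13.6  0.9 -2. ] roll 0.04 dist 14 F [ 0.2  0.3 -1.8] op 0.249 grip 30.0
```

Call:
{"method": "arm_command", "body": {
  "targets": [
    [10,0.9,-2,0,0],
    [20,0.9,-2,0,0],
    [32,0.9,-2,0,0],
    [44,0.9,-2,0,0],
    [55,0.9,-2,0,0]
  ]
}}

```text
t: 19.8
eef_pos: [542.3, 106.8, 59.3]
tcp_rot: [3.141, -0.001, 0.136]
ft_force: [-0.0, -0.6, -1.4]
opening: 0.253
grip_force: 30.0
```

Call:
{"method": "arm_command", "body": {
  "targets": [
    [15,0,0,0,0],
    [30,0,0,0,0],
    [42,0,0,0,0],
    [46,0,0,0,0],
    [46,0,0,0,0]
  ]
}}

```text
t: 20.3
eef_pos: [586.7, 113.0, 58.8]
tcp_rot: [3.142, 0.0, 0.136]
ft_force: [-0.1, -0.2, -1.7]
opening: 0.256
grip_force: 30.0
```

```bash
python3 - <<'E'
from ax import *
c=cam('wrist');save(c,'w14.png');axis(c); plan([500.0,102,59.4],7.8)
E
```

```text
80 271.5 298.5 x 102.6 y 0.18 w 13.3
110 271.5 298.5 x 87.5 y 0.19 w 13.4
140 276.5 298.5 x 72.4 y 1.45 w 11.0
190 275.5 296.5 x 46.6 y 0.73 w 10.8
[241, 240, 240, 239, 238, 237, 237, 237, 237, 238, 237, 222, 175, 151, 152, 151, 152, 152, 155, 158, 157, 160, 158, 160, 163, 177, 186, 189, 188, 188]
t 20.35 now [586.2 112.9  58.8] rot [1.80e+02 4.00e-02 7.79e+00] -> delta [-86.9  -0.8  -0.5] roll -0.01 dist 87 F [-0.8 -0.2 -1.7] op 0.251 grip 30.0
```

Passed hole24 with the tip unslipped (row 58). Retracting and shifting to hole20.

Call:
{"method": "arm_command", "body": {
  "targets": [
    [-25,0,0,0,0],
    [-55,0,0,0,0],
    [-87,0,0,0,0],
    [-87,0,0,0,0],
    [-87,0,0,0,0]
  ]
}}

```text
t: 20.85
eef_pos: [500.1, 101.2, 59.5]
tcp_rot: [3.141, -0.001, 0.136]
ft_force: [0.6, -0.5, -1.7]
opening: 0.25
grip_force: 30.0
```

Call:
{"method": "arm_command", "body": {
  "targets": [
    [0,20,0,0,0],
    [0,40,0,0,0],
    [0,45,0,0,0],
    [0,45,0,0,0],
    [0,45,0,0,0]
  ]
}}

```text
t: 21.35
eef_pos: [506.5, 57.0, 59.1]
tcp_rot: [3.142, -0.0, 0.136]
ft_force: [-0.3, -0.2, -1.6]
opening: 0.249
grip_force: 30.0
```

```bash
cat > he.py <<'E'
from ax import *
def hedge(c,u0=285):
    g=cv2.cvtColor(c['frame'],cv2.COLOR_RGB2GRAY).astype(float); L=[];Rr=[]
    for v in range(5,20):
        l=g[v,u0-55:u0+56]; base=np.median(l); i=np.where(np.abs(l-base)>12)[0]
        i=i[np.abs(i-55)<32]
        if len(i): L.append(i[0]);Rr.append(i[-1])
        print(v, (u0-55+i[0],u0-55+i[-1]) if len(i) else None,end=' ')
    print('\ncentre',u0-55+(min(L)+max(Rr))/2,'width',max(Rr)-min(L))
E
python3 - <<'E'
from he import *
c=cam('wrist');save(c,'w15.png');axis(c);hedge(c); plan([506,57.5,59.4],7.8)
E
```

```text
80 270.5 299.5 x 102.6 y 0.18 w 14.3
110 271.5 299.5 x 87.5 y 0.43 w 13.9
140 271.5 298.5 x 72.4 y 0.2 w 13.5
190 271.5 298.5 x 46.6 y 0.21 w 13.9
[127, 127, 126, 127, 126, 128, 129, 129, 129, 128, 126, 122, 124, 135, 140, 142, 142, 144, 144, 147, 148, 148, 147, 149, 152, 165, 173, 175, 175, 176]
5 None 6 None 7 (np.int64(268), np.int64(270)) 8 (np.int64(265), np.int64(304)) 9 (np.int64(264), np.int64(306)) 10 (np.int64(263), np.int64(307)) 11 (np.int64(262), np.int64(308)) 12 (np.int64(262), np.int64(308)) 13 (np.int64(263), np.int64(308)) 14 (np.int64(263), np.int64(307)) 15 (np.int64(264), np.int64(305)) 16 (np.int64(266), np.int64(298)) 17 (np.int64(268), np.int64(297)) 18 (np.int64(272), np.int64(294)) 19 (np.int64(282), np.int64(289)) 
centre 285.0 width 46
t 21.4 now [506.4  57.1  59.1] rot [180.   -0.    7.8] -> delta [-0.4 -0.4 -0.3] roll 0.0 dist 1 F [-0.1  0.6 -1.2] op 0.251 grip 30.0
```

Call:
{"method": "arm_command", "body": {
  "targets": [
    [12,-0.2,0,0,0],
    [22,-0.2,0,0,0],
    [32,-0.2,0,0,0],
    [40,-0.2,0,0,0],
    [48,-0.2,0,0,0]
  ]
}}

```text
t: 21.9
eef_pos: [554.6, 63.5, 59.0]
tcp_rot: [3.142, 0.0, 0.136]
ft_force: [-0.3, -0.3, -1.2]
opening: 0.254
grip_force: 30.0
```

Call:
{"method": "arm_command", "body": {
  "targets": [
    [10,0,0,0,0],
    [20,0,0,0,0],
    [30,0,0,0,0],
    [38,0,0,0,0],
    [38,0,0,0,0]
  ]
}}

```text
t: 22.4
eef_pos: [592.5, 68.5, 59.0]
tcp_rot: [3.141, -0.001, 0.136]
ft_force: [0.8, -1.5, -1.6]
opening: 0.249
grip_force: 30.0
```

Call:
{"method": "arm_command", "body": {
  "targets": [
    [0,0,0,0,0],
    [0,0,0,0,0]
  ]
}}

```text
t: 22.6
eef_pos: [591.1, 68.4, 59.1]
tcp_rot: [3.142, 0.0, 0.136]
ft_force: [-0.7, -0.7, -1.0]
opening: 0.249
grip_force: 30.0
```

```bash
python3 - <<'E'
from he import *
c=cam('wrist');save(c,'w16.png');axis(c); plan([506,57.5,59.4],7.8)
E
```

```text
80 271.5 299.5 x 102.6 y 0.42 w 13.8
110 271.5 298.5 x 87.5 y 0.19 w 13.4
140 276.5 298.5 x 72.4 y 1.45 w 11.0
190 280.5 308.5 x 46.6 y 5.12 w 14.4
[242, 240, 240, 241, 242, 242, 242, 243, 243, 243, 239, 225, 174, 149, 151, 153, 153, 152, 154, 157, 157, 158, 158, 159, 163, 176, 185, 187, 188, 187]
t 22.65 now [591.2  68.4  59.1] rot [1.80e+02 2.00e-02 7.78e+00] -> delta [-85.8  -0.7  -0.2] roll -0.02 dist 86 F [ 0.4  0.1 -0.6] op 0.249 grip 30.0
```

Passed hole20. Now hole16.

Call:
{"method": "arm_command", "body": {
  "targets": [
    [-25,0,0,0,0],
    [-55,0,0,0,0],
    [-87,0,0,0,0],
    [-87,0,0,0,0],
    [-87,0,0,0,0]
  ]
}}

```text
t: 23.15
eef_pos: [505.5, 56.6, 59.6]
tcp_rot: [3.141, -0.001, 0.136]
ft_force: [0.4, 0.6, -1.0]
opening: 0.25
grip_force: 30.0
```

Call:
{"method": "arm_command", "body": {
  "targets": [
    [0,20,0,0,0],
    [0,40,0,0,0],
    [0,45,0,0,0],
    [0,45,0,0,0],
    [0,45,0,0,0]
  ]
}}

```text
t: 23.65
eef_pos: [511.6, 12.5, 59.1]
tcp_rot: [3.142, -0.0, 0.136]
ft_force: [0.0, -0.3, -1.7]
opening: 0.248
grip_force: 30.0
```

```bash
python3 - <<'E'
from he import *
c=cam('wrist');save(c,'w17.png');axis(c);hedge(c); plan([512,12.9,59.4],7.8)
E
```

```text
80 271.5 299.5 x 102.6 y 0.42 w 13.8
110 271.5 299.5 x 87.5 y 0.43 w 13.8
140 271.5 299.5 x 72.4 y 0.45 w 14.0
190 271.5 298.5 x 46.6 y 0.21 w 13.9
[126, 127, 126, 127, 126, 126, 126, 126, 125, 124, 124, 119, 120, 132, 137, 138, 139, 139, 141, 144, 144, 144, 144, 145, 149, 161, 170, 172, 173, 172]
5 None 6 None 7 (np.int64(270), np.int64(300)) 8 (np.int64(268), np.int64(303)) 9 (np.int64(267), np.int64(304)) 10 (np.int64(267), np.int64(304)) 11 (np.int64(262), np.int64(304)) 12 (np.int64(262), np.int64(304)) 13 (np.int64(263), np.int64(302)) 14 (np.int64(265), np.int64(296)) 15 (np.int64(266), np.int64(295)) 16 (np.int64(267), np.int64(291)) 17 (np.int64(268), np.int64(272)) 18 None 19 None 
centre 283.0 width 42
t 23.7 now [511.5  12.6  59.1] rot [180.    0.    7.8] -> delta [ 0.5 -0.2 -0.3] roll 0.0 dist 1 F [-0.   0.7 -1.1] op 0.25 grip 30.0
```

Hole16 centre is at 285.5 against the shaft axis at 285.2, so it is aligned. Entering slowly.

Call:
{"method": "arm_command", "body": {
  "targets": [
    [12,0,0,0,0],
    [22,0,0,0,0],
    [28,0,0,0,0],
    [34,0,0,0,0],
    [38,0,0,0,0]
  ]
}}

```text
t: 24.2
eef_pos: [549.6, 17.4, 59.0]
tcp_rot: [3.141, -0.0, 0.136]
ft_force: [0.1, -0.0, -1.9]
opening: 0.251
grip_force: 30.0
```

Call:
{"method": "arm_command", "body": {
  "targets": [
    [5,0,0,0,0],
    [10,0,0,0,0],
    [10,0,0,0,0]
  ]
}}

```text
t: 24.5
eef_pos: [559.6, 18.6, 59.1]
tcp_rot: [3.141, -0.0, 0.136]
ft_force: [0.1, -0.2, -0.7]
opening: 0.258
grip_force: 30.0
```

Call:
{"method": "arm_command", "body": {
  "targets": [
    [10,0,0,0,0],
    [20,0,0,0,0],
    [30,0,0,0,0],
    [38,0,0,0,0],
    [38,0,0,0,0]
  ]
}}

```text
t: 25.0
eef_pos: [597.7, 23.9, 59.0]
tcp_rot: [3.141, -0.001, 0.136]
ft_force: [-0.7, 0.6, -1.6]
opening: 0.253
grip_force: 30.0
```

Call:
{"method": "arm_command", "body": {
  "targets": [
    [0,0,0,0,0],
    [0,0,0,0,0],
    [0,0,0,0,0]
  ]
}}

```text
t: 25.3
eef_pos: [596.3, 23.7, 59.2]
tcp_rot: [3.142, 0.0, 0.136]
ft_force: [1.3, 0.4, -2.3]
opening: 0.248
grip_force: 30.0
```

```bash
python3 - <<'E'
from he import *
c=cam('wrist');save(c,'w18.png');axis(c); plan([512,12.9,59.4],7.8)
E
```

```text
80 271.5 299.5 x 102.6 y 0.42 w 13.8
110 271.5 298.5 x 87.5 y 0.19 w 13.4
140 277.5 298.5 x 72.4 y 1.7 w 10.5
190 278.5 305.5 x 46.6 y 3.83 w 13.9
[240, 240, 242, 242, 242, 240, 239, 236, 235, 235, 234, 220, 172, 150, 151, 153, 153, 153, 155, 157, 158, 159, 159, 159, 164, 176, 186, 188, 188, 188]
t 25.35 now [596.4  23.7  59.2] rot [180.     0.     7.78] -> delta [-85.1  -0.7  -0.2] roll -0.02 dist 85 F [ 0.3  0.  -2. ] op 0.25 grip 30.0
```

dil14 passed 24, 20 and 16. Retracting and going to the tray.

Call:
{"method": "arm_command", "body": {
  "targets": [
    [-25,0,0,0,0],
    [-55,0,0,0,0],
    [-92,0,0,0,0],
    [-92,0,0,0,0],
    [-92,0,0,0,0]
  ]
}}

```text
t: 25.85
eef_pos: [505.5, 11.1, 59.6]
tcp_rot: [3.141, -0.001, 0.136]
ft_force: [0.3, 0.7, -0.3]
opening: 0.252
grip_force: 30.0
```

Call:
{"method": "arm_command", "body": {
  "targets": [
    [-10,0,-40,0,0],
    [-25,20,-90,0,0],
    [-40,60,-120,0,0],
    [-60,110,-120,0,0],
    [-60,110,-120,0,0]
  ]
}}

```text
t: 26.35
eef_pos: [461.4, -109.4, 180.7]
tcp_rot: [3.139, -0.003, 0.133]
ft_force: [0.2, -0.6, -1.4]
opening: 0.247
grip_force: 30.0
```

Call:
{"method": "arm_command", "body": {
  "targets": [
    [-28,210,0,0,0],
    [-28,210,0,5,0],
    [-28,210,0,9,0],
    [-28,210,0,9,0],
    [-28,210,0,9,0]
  ]
}}

```text
t: 26.85
eef_pos: [462.2, -322.1, 178.7]
tcp_rot: [3.14, -0.001, -0.024]
ft_force: [0.5, 0.4, -1.1]
opening: 0.255
grip_force: 30.0
```

Call:
{"method": "arm_command", "body": {
  "targets": [
    [0,0,0,0,0],
    [0,0,0,0,0]
  ]
}}

```text
t: 27.05
eef_pos: [461.8, -316.8, 178.7]
tcp_rot: [-3.141, 0.001, -0.021]
ft_force: [-1.0, 0.3, -1.9]
opening: 0.252
grip_force: 30.0
```

```bash
python3 - <<'E'
from he import *
c=cam('wrist');save(c,'w19.png');axis(c); plan([532.8,-332,12],-1.36)
for k in blobs(mask(c,'red'),100)[:2]:
    r=cv2.minAreaRect(k); print(np.round(np.mean([onz(c,*p,28) for p in cv2.boxPoints(r)],0),1))
for k in blobs(mask(c,'tray'),2000)[:2]: print(cv2.boundingRect(k))
E
```

```text
80 270.5 299.5 x 102.7 y 0.05 w 14.3
110 270.5 298.5 x 87.5 y -0.18 w 13.8
140 271.5 298.5 x 72.4 y 0.07 w 13.5
190 263.5 300.5 x 46.6 y -1.46 w 19.1
[123, 122, 123, 123, 124, 125, 123, 125, 125, 124, 122, 123, 134, 151, 157, 158, 160, 159, 161, 164, 165, 166, 165, 165, 169, 179, 187, 190, 190, 190]
t 27.1 now [ 461.9 -316.4  179. ] rot [-1.7997e+02  3.0000e-02 -1.1600e+00] -> delta [ 71.3  14.3 166.9] roll 0.2 dist 182 F [ 0.4 -0.6 -1. ] op 0.249 grip 30.0
[ 509.6 -239.2   28. ]
(145, 0, 219, 187)
```

View pics/w19.png

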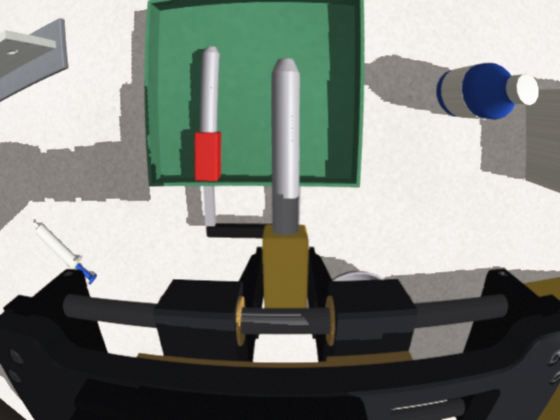

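dil18 has been knocked about 25 mm back. It still lies flat inside the tray, with its handle at (207,157) by the near wall. The dil14 spot is clear, so I'm placing it.

Call:
{"method": "arm_command", "body": {
  "targets": [
    [35,7,20,0.2,0],
    [71,14.3,50,0.2,0],
    [71,14.3,100,0.2,0],
    [71,14.3,140,0.2,0],
    [71,14.3,155,0.2,0]
  ]
}}

```text
t: 27.6
eef_pos: [531.5, -330.7, 20.7]
tcp_rot: [-3.138, 0.004, -0.023]
ft_force: [-0.6, 0.2, -0.5]
opening: 0.252
grip_force: 30.0
```

Call:
{"method": "arm_command", "body": {
  "targets": [
    [0,0,8,0,0],
    [0,0,11,0,0],
    [0,0,13.5,0,0],
    [0,0,14,0,0],
    [0,0,14,0,0]
  ]
}}

```text
t: 28.1
eef_pos: [532.7, -333.8, 11.3]
tcp_rot: [3.141, -0.001, -0.025]
ft_force: [0.4, 0.1, -1.2]
opening: 0.254
grip_force: 30.0
```

Call:
{"method": "arm_command", "body": {
  "targets": [
    [0,0,0.5,0,0],
    [0,0,0.5,0,0.35],
    [0,0,0,0,0.6],
    [0,0,0,0,0.6],
    [0,0,0,0,0.6]
  ]
}}

```text
t: 28.6
eef_pos: [532.3, -333.5, 10.2]
tcp_rot: [3.141, -0.0, -0.025]
ft_force: [0.3, -0.3, 0.0]
opening: 0.527
grip_force: 0.0
```

Call:
{"method": "arm_command", "body": {
  "targets": [
    [0,0,-20,0,0.6],
    [0,0,-60,0,0.6],
    [-20,0,-100,0,0.6],
    [-50,0,-140,0,0.6],
    [-70,0,-165,0,0.6]
  ]
}}

```text
t: 29.1
eef_pos: [461.4, -331.8, 177.8]
tcp_rot: [3.14, -0.002, -0.024]
ft_force: [-1.3, -1.2, 1.0]
opening: 0.601
grip_force: 0.0
```

Call:
{"method": "arm_command", "body": {
  "targets": [
    [-55,-40,-75,0,0.6],
    [-55,-40,-150,0,0.6],
    [-55,-40,-150,0,0.6],
    [-55,-40,-150,0,0.6],
    [-55,-40,-150,0,0.6]
  ]
}}

```text
t: 29.6
eef_pos: [408.4, -290.5, 328.1]
tcp_rot: [3.138, -0.004, -0.025]
ft_force: [0.4, 0.1, 0.9]
opening: 0.603
grip_force: 0.0
```

```bash
python3 - <<'E'
from he import *
c=cam('wrist');save(c,'w20.png'); plan([430,-280,120],-91.4)
for n in ['red','yellow']:
  for k in blobs(mask(c,n),100)[:1]:
    r=cv2.minAreaRect(k); P=[onz(c,*p,28) for p in cv2.boxPoints(r)];print(n,np.round(P,1)[:,:2].tolist(),np.round(np.mean(P,0),1))
E
```

```text
t 29.65 now [ 408.3 -290.4  326. ] rot [ 1.799e+02 -1.100e-01 -1.410e+00] -> delta [ 21.1 -11.3 206. ] roll 89.99 dist 207 F [ 0.8  0.4 -0.3] op 0.598 grip 0.0
red [[534.1, -226.6], [532.8, -251.0], [484.9, -249.5], [486.0, -224.9]] [ 509.5 -238.    28. ]
yellow [[183.0, -643.2], [337.9, -615.0], [325.3, -851.4], [135.1, -918.9]] [ 245.3 -757.1   28. ]
```

View pics/w20.png

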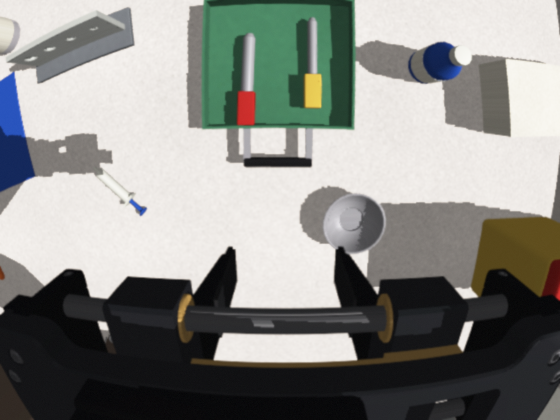

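Both dilators lie flat and apart in the tray: red at (247,108) and yellow at (313,90). The bar is at (278,162) and the bowl at (353,222). Next I measure the shelf front from a forward pose.

Call:
{"method": "arm_command", "body": {
  "targets": [
    [115,0,0,0,0.6],
    [115,0,0,0,0.6],
    [115,0,0,0,0.6],
    [115,0,0,0,0.6]
  ]
}}

```text
t: 30.05
eef_pos: [524.8, -292.9, 322.0]
tcp_rot: [-3.139, 0.003, -0.023]
ft_force: [-0.1, 0.1, -1.0]
opening: 0.6
grip_force: 0.0
```

Call:
{"method": "arm_command", "body": {
  "targets": [
    [0,0,0,0,0.6],
    [0,0,0,0,0.6]
  ]
}}

```text
t: 30.25
eef_pos: [522.4, -293.3, 324.6]
tcp_rot: [-3.141, 0.001, -0.025]
ft_force: [0.2, -0.1, -0.1]
opening: 0.6
grip_force: 0.0
```

```bash
python3 - <<'E'
from he import *
img=cv2.imread('pics/w20.png')[:,:,::-1].copy()
c=cam('wrist');W=c['W'].copy()
save(c,'w21.png'); plan([430,-280,120],88.6)
# dish from w20 pose (x 115 further back)
c2=dict(c);c2['W']=W.copy();c2['W'][0,3]-=c['s']['eef_pos'][0]-408.3;c2['W'][1,3]-=c['s']['eef_pos'][1]+290.4
print('dish rim',np.round(onz(c2,322,222,35)),np.round(onz(c2,385,222,35)),np.round(onz(c2,353,194,35)))
print('bar',np.round(onz(c2,245,159,32),1),np.round(onz(c2,312,159,32),1),'rear',np.round(onz(c2,278,166,32),1))
g=c['frame']
big=cv2.resize(g[0:150,60:560],None,fx=1.6,fy=4,interpolation=cv2.INTER_CUBIC);cv2.imwrite('pics/c5.png',big[:,:,::-1])
E
```

```text
t 30.3 now [ 522.4 -293.4  325. ] rot [-1.7999e+02  2.0000e-02 -1.4600e+00] -> delta [-92.6 -11.  205. ] roll -90.06 dist 225 F [-0.3  0.3  0.6] op 0.6 grip 0.0
dish rim [ 337. -344.   35.] [ 334. -443.   35.] [ 379. -390.   35.]
bar [ 433.8 -233.9   32. ] [ 431.2 -329.8   32. ] rear [ 422.1 -281.    32. ]
```

View pics/c5.png

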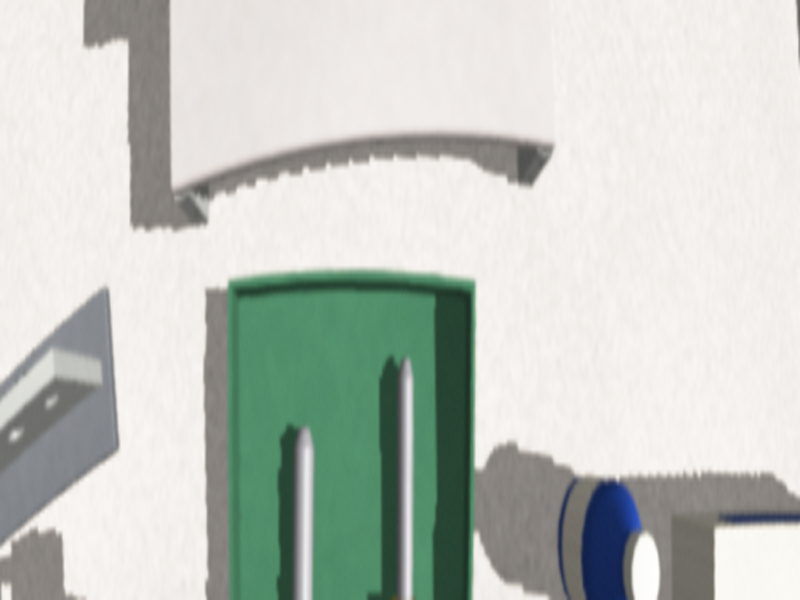

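The shelf's front corners in the crop are at (172,188) and (552,148). The tray's far rim corners are at (230,283) and (475,283).

```bash
python3 - <<'E'
from he import *
c=cam('wrist')
f=lambda x,y,z:onz(c,60+x/1.6,y/4,z)
A=f(172,188,74);B=f(552,148,74);m=f(360,136,74);print('shelf',A,B,m,np.linalg.norm(A-B)); d=(A-B)/np.linalg.norm(A-B); print('yaw',np.degrees(np.arctan2(-d[0],d[1])))
n=np.array([d[1],-d[0]])
o=(A+B)[:2]/2
a=f(230,283,32);b=f(475,283,32); print('tray far',a,b,np.linalg.norm(a-b)); e=(a-b)/np.linalg.norm(a-b); ty=np.degrees(np.arctan2(-e[0],e[1]));print('yaw',ty)
tn=np.array([e[1],-e[0]]); tc=((a+b)/2)[:2]-100*tn; print('tray ctr',tc)
print('goal centre',o+40*n,'tray in shelf frame',n@(tc-o),d[:2]@(tc-o))
E
```

```text
shelf [ 711.73629251 -142.98709515   74.        ] [ 718.80417167 -457.94171863   74.        ] [ 715.86203082 -298.4691155    74.        ] 315.033918442766
yaw 1.2855556252084501
tray far [ 679.47732218 -182.29503646   32.        ] [ 673.19547386 -399.03144451   32.        ] 216.8274249100326
yaw -1.660185586861183
tray ctr [ 576.37837466 -287.76607547]
goal centre [ 755.26016397 -299.56699506] tray in shelf frame -138.5720071215961 15.811215130400035
```

Call:
{"method": "arm_command", "body": {
  "targets": [
    [110,0,0,0,0.6],
    [110,0,0,0,0.6],
    [110,0,0,0,0.6],
    [110,0,0,0,0.6],
    [110,0,0,0,0.6]
  ]
}}

```text
t: 30.85
eef_pos: [632.1, -296.1, 325.3]
tcp_rot: [3.142, 0.0, -0.025]
ft_force: [0.2, -0.2, 0.8]
opening: 0.601
grip_force: 0.0
```

```bash
python3 - <<'E'
from he import *
c=cam('wrist');save(c,'w22.png'); print(c['s']['eef_pos'])
g=cv2.GaussianBlur(cv2.cvtColor(c['frame'],cv2.COLOR_RGB2GRAY),(3,3),0).astype(float)
A=onz  # predicted edge
P=[]
for y in range(-440,-150,15):
    u,v=proj(c,[715,y,74]); u=int(round(u)); v=int(round(v))
    lo=max(0,v-25); col=g[lo:v+25,u]; d=np.diff(col); i=int(np.argmin(d)); 
    # subpixel
    w=-np.clip(d[max(0,i-1):i+2],None,0); vs=lo+max(0,i-1)+.5+np.sum(w*np.arange(len(w)))/w.sum()
    p=onz(c,u,vs,74); P.append(p[:2]); print(u,round(vs,1),round(d[i]),np.round(p[:2],1).tolist())
P=np.array(P); k=np.polyfit(P[:,1],P[:,0],1); r=P[:,0]-np.polyval(k,P[:,1]); ok=abs(r)<2.5; k=np.polyfit(P[ok,1],P[ok,0],1); print('yaw',np.degrees(np.arctan(-k[0])),'x at -300',np.polyval(k,-300),ok.sum())
# tray far rim: mask topmost per column
m=mask(c,'tray'); Q=[]
for y in range(-380,-190,15):
    u,v=proj(c,[678,y,32]); u=int(round(u)); col=np.where(m[max(0,int(v)-20):int(v)+60,u])[0]
    if len(col): Q.append(onz(c,u,max(0,int(v)-20)+col[0]-.5,32)[:2])
Q=np.array(Q);k=np.polyfit(Q[:,1],Q[:,0],1);print('tray yaw',np.degrees(np.arctan(-k[0])),'x at -290',np.polyval(k,-290),np.std(Q[:,0]-np.polyval(k,Q[:,1])))
xs=np.where(m.any(0))[0]; rr=int(proj(c,[600,-290,32])[1]); row=np.where(m[rr])[0]; print('tray sides',onz(c,row.min()-.5,rr,32),onz(c,row.max()+.5,rr,32))
np.save('m22.npy',m)
E
```

```text
[ 632.14058183 -296.10988035  325.26975685]
392 113.0 -6 [722.5, -439.9]
381 113.0 -8 [721.9, -424.5]
370 113.1 -9 [721.2, -409.3]
359 112.7 -6 [721.4, -394.5]
348 113.2 -9 [720.5, -379.9]
337 140.4 -19 [684.9, -365.2]
325 140.4 -25 [684.9, -349.5]
314 140.2 -49 [685.3, -335.2]
302 140.1 -48 [685.5, -319.7]
290 139.6 -42 [686.5, -304.2]
278 140.6 -54 [685.6, -288.8]
267 140.6 -53 [686.0, -274.6]
255 139.7 -45 [687.8, -259.1]
243 141.2 -56 [686.4, -243.5]
232 141.4 -58 [686.8, -229.0]
220 140.6 -49 [688.7, -213.2]
209 141.4 -50 [688.5, -198.3]
198 142.3 -38 [688.2, -183.2]
187 123.0 -6 [714.9, -169.6]
177 124.1 -8 [714.6, -155.4]
yaw 1.0349920383168845 x at -300 690.2950106146262 2
tray yaw -2.0169624485098683 x at -290 679.2909326978862 0.4919243638167365
tray sides [ 604.71237542 -178.55878522   32.        ] [ 599.21493832 -396.09602861   32.        ]
```

```bash
python3 - <<'E'
from he import *
c=cam('wrist')
g=cv2.GaussianBlur(cv2.cvtColor(c['frame'],cv2.COLOR_RGB2GRAY),(3,3),0).astype(float)
P=[]
for y in range(-445,-145,10):
    u,v=proj(c,[718,y,74]); u=int(round(u)); v=int(round(v))
    lo=v-9; d=np.diff(g[lo:v+10,u-1:u+2].mean(1)); i=int(np.argmin(d)); P.append(list(onz(c,u,lo+i+.5,74)[:2])+[d[i]])
P=np.array(P); print(np.round(P[::3],1).tolist())
ok=P[:,2]<-4
for _ in range(3):
    k=np.polyfit(P[ok,1],P[ok,0],1); ok=abs(P[:,0]-np.polyval(k,P[:,1]))<1.5
print('yaw',np.degrees(np.arctan(-k[0])),'x at -300',np.polyval(k,-300),ok.sum())
# shelf sides along a row in front part
x=735; 
for ys in (range(-480,-430),range(-165,-115)):
    l=[]
    for y in ys:
        u,v=proj(c,[x,y,74]); l.append(g[int(round(v)),int(round(u))])
    l=np.array(l); d=np.diff(l); print([int(t) for t in l[::2]], ys[int(np.argmax(abs(d)))])
m=mask(c,'tray')
for xx in (560,590,620,650,670):
    rr=int(round(proj(c,[xx,-290,32])[1])); row=np.where(m[rr])[0]; print(np.round(onz(c,row.min()-.5,rr,32)[:2],1),np.round(onz(c,row.max()+.5,rr,32)[:2],1))
E
```

```text
[[721.9, -444.5, -7.3], [722.2, -415.2, -6.0], [720.1, -385.5, -7.7], [719.8, -355.3, -8.7], [718.7, -325.6, -5.7], [717.9, -294.9, -6.3], [717.6, -265.5, -6.3], [716.5, -234.4, -6.3], [715.7, -205.3, -6.7], [715.2, -175.2, -6.0]]
yaw 1.5447596851961527 x at -300 718.2137471726544 30
[238, 237, 237, 242, 244, 245, 245, 244, 241, 241, 241, 240, 240, 240, 239, 238, 237, 238, 238, 239, 239, 239, 239, 239, 238] -475
[227, 227, 228, 227, 228, 227, 227, 226, 226, 227, 227, 205, 170, 140, 128, 129, 128, 128, 127, 127, 129, 129, 129, 129, 130] -142
[ 562.1 -176.2] [ 556.7 -393.2]
[ 593.8 -177.7] [ 588.3 -393.6]
[ 623.  -178.7] [ 617.3 -395.9]
[ 654.4 -179.6] [ 648.6 -396.7]
[ 675. -181.] [ 669.1 -396.5]
```

The shelf yaw is 1.5° and its front edge is at x≈718. The tray yaw is −1.8° with its centre at (579,−285). I'll grip the bar crosswise and square the tray in front of the shelf before pushing.

Call:
{"method": "arm_command", "body": {
  "targets": [
    [-203,-10,0,-42,0.45],
    [-203,-10,0,-42,0.45],
    [-203,-10,0,-42,0.45],
    [-203,-10,0,-42,0.45],
    [-203,-10,0,-42,0.45]
  ]
}}

```text
t: 31.45
eef_pos: [425.4, -279.9, 326.5]
tcp_rot: [3.141, 0.0, 0.712]
ft_force: [1.0, -0.3, 0.9]
opening: 0.453
grip_force: 0.0
```

Call:
{"method": "arm_command", "body": {
  "targets": [
    [0,0,0,-42,0.45],
    [0,0,0,-42,0.45],
    [0,0,0,-42,0.45],
    [0,0,0,-42,0.45],
    [0,0,0,-42,0.45]
  ]
}}

```text
t: 31.95
eef_pos: [429.4, -280.8, 325.9]
tcp_rot: [3.141, 0.001, 1.447]
ft_force: [-0.2, 0.4, 0.5]
opening: 0.446
grip_force: 0.0
```

Call:
{"method": "arm_command", "body": {
  "targets": [
    [0,0,40,-5.6,0.45],
    [0,0,80,-5.6,0.45],
    [0,0,120,-5.6,0.45],
    [0,0,160,-5.6,0.45],
    [0,0,200,-5.6,0.45]
  ]
}}

```text
t: 32.45
eef_pos: [429.7, -281.0, 124.8]
tcp_rot: [3.14, 0.001, 1.538]
ft_force: [0.1, -0.6, -0.2]
opening: 0.454
grip_force: 0.0
```

```bash
python3 - <<'E'
from he import *
c=cam('wrist');save(c,'w23.png'); plan([429,-281,7],88.2)
# bar: dark pixels near predicted
g=cv2.cvtColor(c['frame'],cv2.COLOR_RGB2GRAY)
for p in [(429,-231,32),(429,-281,32),(429,-331,32)]: print(np.round(proj(c,p)))
for y in (-240,-255,-265):
    l=[]
    for x in np.arange(405,455,1.0):
        u,v=proj(c,[x,y,32]); l.append(int(g[int(round(v)),int(round(u))]) if 0<=v<420 and 0<=u<560 else -1)
    print(y,l)
E
```

```text
t 32.5 now [ 427.7 -279.4  119.4] rot [-179.73   -0.21   88.13] -> delta [ -2.    1.9 112.3] roll -0.07 dist 112 F [-1.4  0.6 -6. ] op 0.453 grip 0.0
[281. 158.]
[283. 217.]
[285. 269.]
-240 [237, 238, 238, 238, 241, 240, 239, 238, 239, 240, 240, 239, 239, 237, 237, 237, 239, 236, 200, 100, 31, 33, 33, 31, 32, 33, 32, 33, 33, 29, 38, 84, 142, 173, 185, 187, 188, 188, 187, 187, 188, 188, 188, 187, 187, 187, 187, 186, 185, 186]
-255 [241, 239, 239, 241, 242, 242, 242, 240, 240, 239, 239, 238, 236, 237, 237, 238, 239, 197, 98, 36, 35, 37, 36, 37, 37, 38, 37, 36, 33, 31, 27, 93, 139, 187, 227, 236, 238, 239, 242, 244, 245, 241, 240, 239, 239, 239, 239, 240, 241, 242]
-265 [243, 241, 240, 241, 244, 243, 241, 239, 238, 237, 236, 236, 237, 239, 242, 244, 239, 205, 110, 43, 39, 41, 39, 39, 39, 39, 38, 37, 33, 31, 48, 94, 143, 203, 234, 235, 234, 235, 236, 236, 239, 241, 243, 245, 246, 245, 245, 244, 243, 240]
```

The bar is confirmed at x≈429.7 (13 mm wide in view). Descending and gripping.

Call:
{"method": "arm_command", "body": {
  "targets": [
    [0,0.5,30,0,0.45],
    [0,0.5,60,0,0.45],
    [0,0.5,90,0,0.45],
    [0,0.5,110,0,0.45],
    [0,0.5,110,0,0.45]
  ]
}}

```text
t: 33.0
eef_pos: [430.1, -280.8, 14.7]
tcp_rot: [-3.14, -0.001, 1.539]
ft_force: [-0.0, -0.4, -0.2]
opening: 0.448
grip_force: 0.0
```

Call:
{"method": "arm_command", "body": {
  "targets": [
    [0,0,1,0,0.45],
    [0,0,1,0,0.3],
    [0,0,1,0,0],
    [0,0,1,0,0],
    [0,0,1,0,0]
  ]
}}

```text
t: 33.5
eef_pos: [430.4, -280.7, 14.6]
tcp_rot: [-3.14, -0.0, 1.539]
ft_force: [-9.0, 0.1, 5.7]
opening: 0.167
grip_force: 4.3
```

Call:
{"method": "arm_command", "body": {
  "targets": [
    [0,0,0,0,0],
    [0,0,0,0,0],
    [0,0,0,0,0],
    [0,0,0,0,0],
    [0,0,0,0,0]
  ]
}}

```text
t: 34.0
eef_pos: [430.2, -280.6, 14.5]
tcp_rot: [-3.14, -0.001, 1.539]
ft_force: [-6.2, 0.8, 8.8]
opening: 0.144
grip_force: 30.0
```

```bash
python3 -c "
from h import *
plan([453.5,-310.3,8],91.54)"
```

```text
t 34.0 now [ 430.2 -280.6   14.5] rot [-1.7991e+02 -5.0000e-02  8.8190e+01] -> delta [-29.   24.3   6.5] roll -3.35 dist 38 F [-6.2  0.8  8.8] op 0.144 grip 30.0
```

Call:
{"method": "arm_command", "body": {
  "targets": [
    [-3,2.5,0,-0.3,0],
    [-6,5,0,-0.7,0],
    [-9,7.5,0,-1,0],
    [-12,10,0,-1.3,0],
    [-15,12,0,-1.7,0]
  ]
}}

```text
t: 34.5
eef_pos: [440.8, -294.6, 14.5]
tcp_rot: [-3.137, -0.003, 1.571]
ft_force: [-8.5, 8.3, 12.8]
opening: 0.145
grip_force: 30.3
```

Call:
{"method": "arm_command", "body": {
  "targets": [
    [-3,2.5,0,-0.3,0],
    [-6,5,0,-0.7,0],
    [-9,7.5,0,-1,0],
    [-12,10,0,-1.4,0],
    [-14,12,0,-1.7,0]
  ]
}}

```text
t: 35.0
eef_pos: [452.8, -308.9, 14.5]
tcp_rot: [-3.138, -0.003, 1.6]
ft_force: [-10.2, 7.6, 12.7]
opening: 0.149
grip_force: 30.3
```

```bash
cat > tr.py <<'E'
from he import *
def tray(c):
    # near rim (outer) fitted: top z=32; camera looks from +y side
    m=mask(c,'tray'); k=blobs(m,2000)[0]; h=k[:,0,:].astype(float)
    P=np.array([onz(c,u,v,32)[:2] for u,v in h]); return m,P
E
python3 - <<'E'
from tr import *
c=cam('wrist');save(c,'w24.png');plan([453.5,-310.3,14],91.54)
m,P=tray(c); x0,y0=P.min(0);x1,y1=P.max(0);print('bbox',x0,x1,y0,y1)
# left side edge: max y as function of x
def side(P,axis,sgn,lo,hi):
    o=1-axis;pts=[]
    for a in np.arange(lo,hi,8):
        q=P[(P[:,o]>=a)&(P[:,o]<a+8)]
        if len(q): j=np.argmax(sgn*q[:,axis]); pts.append(q[j])
    q=np.array(pts);k=np.polyfit(q[:,o],q[:,axis],1);
    for _ in range(3):
        r=q[:,axis]-np.polyval(k,q[:,o]); q=q[abs(r)<max(1.5,1.5*r.std())];k=np.polyfit(q[:,o],q[:,axis],1)
    return k,len(q)
k,n=side(P,1,1,520,690);print('left side yaw',np.degrees(np.arctan(k[0])),'y at 600',np.polyval(k,600),n)
k,n=side(P,0,-1,-360,-215);print('near side yaw',np.degrees(np.arctan(-k[0])),'x at -300',np.polyval(k,-300),n)
E
```

```text
t 35.05 now [ 453.2 -309.2   14.5] rot [-1.798e+02 -1.500e-01  9.171e+01] -> delta [-1.1  0.3  0.5] roll 0.17 dist 1 F [-7.8  5.7 10.1] op 0.145 grip 30.3
bbox 490.27492876447053 661.2927671291798 -333.9418457926294 -189.88690195398297
left side yaw -31.025552989425076 y at 600 -221.4470110581888 12
near side yaw 3.2960893276924796 x at -300 495.7408448842157 12
```

```bash
python3 - <<'E'
from tr import *
c=cam('wrist'); m=mask(c,'tray')
def edge(f,ts):
    for t in ts:
        u,v=proj(c,f(t)); u,v=int(round(u)),int(round(v))
        if not(0<=u<560 and 0<=v<420): return None
        if m[v,u]: return t
Q=[(edge(lambda t:[t,y,32],np.arange(480,540,.5)),y) for y in range(-410,-190,8)]
print('near',[q for q in Q if q[0]])
Q=[(x,edge(lambda t:[x,t,32],np.arange(-160,-260,-.5))) for x in range(500,700,10)]
print('left',[q for q in Q if q[1]])
t=cam('top'); mt=mask(t,'tray'); k=[b for b in blobs(mt,300)]
for b in k[:3]: r=cv2.minAreaRect(b); print('top',r,np.round(onz(t,*r[0],32)))
for nm in ['red','yellow']:
    for b in blobs(mask(c,nm),80)[:1]:
        P=[onz(c,*p,28) for p in cv2.boxPoints(cv2.minAreaRect(b))]; print(nm,np.round(P,1)[:,:2].tolist())
E
```

```text
near [(np.float64(528.5), -370), (np.float64(524.5), -362), (np.float64(523.0), -354), (np.float64(524.5), -346), (np.float64(518.5), -322), (np.float64(511.0), -314), (np.float64(496.5), -306), (np.float64(496.5), -298), (np.float64(496.0), -290), (np.float64(495.5), -282), (np.float64(494.5), -274), (np.float64(501.5), -266), (np.float64(501.5), -258), (np.float64(493.5), -250), (np.float64(493.0), -242), (np.float64(492.0), -234), (np.float64(491.5), -226), (np.float64(491.5), -218), (np.float64(491.0), -210), (np.float64(491.0), -202)]
left [(520, np.float64(-196.0)), (530, np.float64(-195.5)), (540, np.float64(-195.0)), (550, np.float64(-194.5)), (560, np.float64(-193.5)), (570, np.float64(-193.0)), (580, np.float64(-192.0)), (590, np.float64(-192.0)), (600, np.float64(-191.0)), (610, np.float64(-190.5))]
top ((366.1698303222656, 189.61370849609375), (49.41122055053711, 55.482940673828125), 83.9909896850586) [ 600. -298.   32.]
top ((82.5, 167.0), (38.0, 37.0), 90.0) [723. 832.  32.]
red [[506.9, -269.6], [505.5, -244.2], [553.0, -242.5], [556.4, -270.1]]
yellow [[528.2, -347.6], [580.5, -345.6], [589.3, -364.1], [533.8, -364.8]]
```

Call:
{"method": "arm_command", "body": {
  "targets": [
    [0,3,0,0.4,0],
    [0,6,0,0.8,0],
    [-0.5,9,0,1.2,0],
    [-1,12,0,1.5,0],
    [-1,15,0,1.8,0]
  ]
}}

```text
t: 35.65
eef_pos: [468.1, -310.1, 14.5]
tcp_rot: [-3.138, -0.002, 1.568]
ft_force: [-9.2, 2.3, 9.3]
opening: 0.144
grip_force: 30.1
```

Call:
{"method": "arm_command", "body": {
  "targets": [
    [0,0,0,0,0],
    [0,0,0,0,0]
  ]
}}

```text
t: 35.85
eef_pos: [468.6, -310.1, 14.5]
tcp_rot: [-3.139, -0.001, 1.568]
ft_force: [-5.1, 3.1, 7.7]
opening: 0.144
grip_force: 30.1
```

```bash
cat >> tr.py <<'E'
def meas():
    c=cam('wrist'); m=mask(c,'tray'); s=c['s']
    def edge(f,ts):
        for t in ts:
            u,v=proj(c,f(t)); u,v=int(round(u)),int(round(v))
            if not(0<=u<560 and 0<=v<420): return np.nan
            if m[v,u]: return t
        return np.nan
    bx,by=s['eef_pos'][:2]
    def fit(a,b,n):
        a=np.array(a,float);b=np.array(b,float);ok=~np.isnan(b);a=a[ok];b=b[ok];k=np.polyfit(a,b,1)
        for _ in range(3):
            r=b-np.polyval(k,a); g=abs(r)<max(.8,1.2*r.std()); a=a[g];b=b[g];k=np.polyfit(a,b,1)
        print(n,'slope deg',round(np.degrees(np.arctan(k[0])),2),'n',len(a),'std',round(float(np.std(b-np.polyval(k,a))),2)); return k
    ys=np.arange(by+5,by+112,4.); k=fit(ys,[edge(lambda t:[t,y,32],np.arange(bx+25,bx+85,.25)) for y in ys],'near(neg=yaw+)')
    xs=np.arange(bx+65,bx+160,5.); k=fit(xs,[edge(lambda t:[x,t,32],np.arange(by+150,by+60,-.25)) for x in xs],'left')
    print('left y at bx+150',np.polyval(k,bx+150),'-> ctr y',np.polyval(k,bx+150)-110)
    t=cam('top'); k=[b for b in blobs(mask(t,'tray'),1000)]
    r=cv2.minAreaRect(max(k,key=lambda b:cv2.boundingRect(b)[0] if cv2.boundingRect(b)[0]<420 else 0)); print('top',np.round(r[2],1),np.round(onz(t,*r[0],32)))
    for nm in ['red','yellow']:
        for b in blobs(mask(c,nm),80)[:1]:
            P=np.array([onz(c,*p,28) for p in cv2.boxPoints(cv2.minAreaRect(b))]); print(nm,np.round(P.mean(0)-np.append(s['eef_pos'][:2],0)))
E
python3 -c "
from tr import *
meas();plan([468.4,-309.8,14],90)"
```

```text
near(neg=yaw+) slope deg -0.93 n 22 std 0.18
left slope deg 1.08 n 15 std 0.18
left y at bx+150 -198.67170844743183 -> ctr y -308.6717084474318
top 86.3 [ 617. -306.   32.]
red [80. 50. 28.]
yellow [103. -50.  28.]
t 35.95 now [ 468.6 -310.2   14.5] rot [-1.7988e+02 -7.0000e-02  8.9850e+01] -> delta [ 0.4 -0.2  0.5] roll -0.15 dist 1 F [-4.5  4.3  7.2] op 0.144 grip 30.1
```

Squared up: tray yaw ≈1.0° against 1.5° for the shelf. Pushing in straight and checking halfway.

Call:
{"method": "arm_command", "body": {
  "targets": [
    [0.2,6,0,-0.1,0],
    [0.4,13,0,-0.2,0],
    [0.6,20,0,-0.3,0],
    [0.8,27,0,-0.4,0],
    [1,34,0,-0.5,0]
  ]
}}

```text
t: 36.45
eef_pos: [502.4, -309.8, 14.5]
tcp_rot: [-3.139, -0.001, 1.576]
ft_force: [-9.4, -0.5, 8.9]
opening: 0.143
grip_force: 30.0
```

Call:
{"method": "arm_command", "body": {
  "targets": [
    [0.2,7,0,0,0],
    [0.3,14,0,0,0],
    [0.5,21,0,0,0],
    [0.7,28,0,0,0],
    [0.7,30,0,0,0]
  ]
}}

```text
t: 36.95
eef_pos: [532.7, -309.0, 14.5]
tcp_rot: [-3.139, -0.001, 1.576]
ft_force: [-10.9, -1.5, 9.7]
opening: 0.148
grip_force: 30.0
```

```bash
python3 -c "
from tr import *
meas();plan([608.3,-306,14],90)"
```

```text
near(neg=yaw+) slope deg -0.52 n 22 std 0.16
left slope deg 0.62 n 16 std 0.22
left y at bx+150 -198.38635108282153 -> ctr y -308.38635108282153
top 90.0 [723. 830.  32.]
red [80. 49. 28.]
yellow [103. -50.  28.]
t 37.05 now [ 532.8 -309.    14.5] rot [-1.799e+02 -4.000e-02  9.030e+01] -> delta [ 2.6 75.5  0.4] roll 0.3 dist 76 F [-5.1  0.1  7. ] op 0.144 grip 30.0
```

Call:
{"method": "arm_command", "body": {
  "targets": [
    [0.2,7,0,-0.3,0],
    [0.4,14,0,-0.6,0],
    [0.6,21,0,-0.9,0],
    [0.8,28,0,-1.1,0],
    [1,35,0,-1.2,0]
  ]
}}

```text
t: 37.55
eef_pos: [567.3, -308.0, 14.6]
tcp_rot: [-3.139, -0.001, 1.597]
ft_force: [-9.5, -0.7, 7.3]
opening: 0.148
grip_force: 30.0
```

Call:
{"method": "arm_command", "body": {
  "targets": [
    [0.1,7,0,0,0],
    [0.2,14,0,0,0],
    [0.3,20,0,0,0],
    [0.3,25,0,0,0],
    [0.3,27,0,0,0]
  ]
}}

```text
t: 38.05
eef_pos: [594.5, -306.9, 14.6]
tcp_rot: [-3.139, -0.001, 1.597]
ft_force: [-10.5, -0.2, 9.5]
opening: 0.145
grip_force: 30.0
```

```bash
python3 -c "
from tr import *
meas();plan([608.3,-306,14],90)"
```

```text
near(neg=yaw+) slope deg -1.79 n 23 std 0.16
left slope deg 1.39 n 16 std 0.18
left y at bx+150 -193.53637734097643 -> ctr y -303.5363773409764
top 90.0 [723. 830.  32.]
red [79. 50. 28.]
yellow [104. -48.  28.]
t 38.15 now [ 594.7 -307.    14.6] rot [-1.7988e+02 -3.0000e-02  9.1500e+01] -> delta [ 0.6 13.7  0.6] roll 1.5 dist 14 F [-6.8  0.1  6.2] op 0.147 grip 30.0
```

Yaw ≈1.6°, which is straight. Creeping to the stop.

Call:
{"method": "arm_command", "body": {
  "targets": [
    [0.1,3,0,0,0],
    [0.1,6,0,0,0],
    [0.2,9,0,0,0],
    [0.2,10,0,0,0],
    [0.2,11,0,0,0]
  ]
}}

```text
t: 38.65
eef_pos: [605.1, -306.5, 14.6]
tcp_rot: [-3.139, -0.001, 1.597]
ft_force: [-10.4, -0.7, 7.4]
opening: 0.143
grip_force: 30.0
```

Call:
{"method": "arm_command", "body": {
  "targets": [
    [0,1,0,0,0],
    [0,2,0,0,0],
    [0,3,0,0,0]
  ]
}}

```text
t: 38.95
eef_pos: [605.2, -306.4, 14.5]
tcp_rot: [-3.132, -0.003, 1.597]
ft_force: [-29.0, -3.6, 18.3]
opening: 0.146
grip_force: 30.0
```

```bash
python3 -c "
from tr import *
meas();plan([608.3,-306,14],90);print(env.state()['moment'])"
```

```text
near(neg=yaw+) slope deg -1.76 n 23 std 0.21
left slope deg 1.72 n 13 std 0.15
left y at bx+150 -192.83542972865285 -> ctr y -302.83542972865285
top 90.0 [723. 830.  32.]
red [79. 50. 28.]
yellow [104. -48.  28.]
t 39.05 now [ 605.2 -306.4   14.5] rot [-1.7948e+02 -1.6000e-01  9.1510e+01] -> delta [0.3 3.1 0.5] roll 1.51 dist 3 F [-25.7  -1.3  15.1] op 0.146 grip 30.0
[-0.381721    4.33237066  0.01521896]
```

Call:
{"method": "arm_command", "body": {
  "targets": [
    [0,0.5,0,0,0],
    [0,1,0,0,0],
    [0,1,0,0,0]
  ]
}}

```text
t: 39.35
eef_pos: [605.2, -306.4, 14.5]
tcp_rot: [-3.131, -0.003, 1.597]
ft_force: [-30.3, -2.3, 18.2]
opening: 0.146
grip_force: 30.0
```

```bash
python3 -c "
from tr import *
meas();plan([608.3,-306,14],90);print(env.state()['moment'])"
```

```text
near(neg=yaw+) slope deg -1.76 n 23 std 0.2
left slope deg 1.54 n 12 std 0.23
left y at bx+150 -193.07866806492638 -> ctr y -303.0786680649264
top 90.0 [723. 830.  32.]
red [79. 50. 28.]
yellow [104. -48.  28.]
t 39.45 now [ 605.2 -306.4   14.5] rot [-179.37   -0.19   91.51] -> delta [0.3 3.1 0.5] roll 1.51 dist 3 F [-30.4  -1.7  19.4] op 0.141 grip 30.0
[-0.52901034  5.27528593  0.07546666]
```

The tray is home: it stopped under 30 N with no yaw moment, and the yaw matches the shelf. Relaxing the push, then releasing and backing off upward.

Call:
{"method": "arm_command", "body": {
  "targets": [
    [0,-1,0,0,0],
    [0,-2,0,0,0],
    [0,-2.5,0,0,0.1],
    [0,-2.5,0,0,0.3],
    [0,-2.5,0,0,0.42]
  ]
}}

```text
t: 39.95
eef_pos: [608.0, -306.6, 14.3]
tcp_rot: [3.141, 0.0, 1.597]
ft_force: [-0.1, 0.6, 0.2]
opening: 0.26
grip_force: 0.0
```

Call:
{"method": "arm_command", "body": {
  "targets": [
    [0,0,0,0,0.42],
    [0,0,0,0,0.42],
    [0,0,-4,0,0.42],
    [0,0,-15,0,0.42],
    [0,0,-35,0,0.42]
  ]
}}

```text
t: 40.45
eef_pos: [607.6, -306.2, 49.1]
tcp_rot: [-3.14, -0.001, 1.597]
ft_force: [-0.3, -0.3, 0.4]
opening: 0.42
grip_force: 0.0
```

Call:
{"method": "arm_command", "body": {
  "targets": [
    [0,0,-50,0,0.42],
    [0,-30,-100,0,0.42],
    [0,-70,-150,0,0.42],
    [0,-120,-170,0,0.42],
    [0,-140,-170,0,0.42]
  ]
}}

```text
t: 40.95
eef_pos: [467.1, -310.3, 222.5]
tcp_rot: [3.138, 0.003, 1.597]
ft_force: [-0.6, -0.8, -0.7]
opening: 0.422
grip_force: 0.0
```

Call:
{"method": "arm_command", "body": {
  "targets": [
    [0,0,-50,40,0.42],
    [0,0,-80,40,0.42],
    [0,0,-80,40,0.42],
    [0,0,-80,40,0.42],
    [0,0,-80,40,0.42]
  ]
}}

```text
t: 41.45
eef_pos: [467.9, -310.0, 300.5]
tcp_rot: [3.14, 0.0, 0.893]
ft_force: [-0.5, 1.1, 0.4]
opening: 0.421
grip_force: 0.0
```

Call:
{"method": "arm_command", "body": {
  "targets": [
    [0,0,0,42,0.42],
    [0,0,0,42,0.42],
    [0,0,0,42,0.42],
    [0,0,0,42,0.42],
    [0,0,0,42,0.42]
  ]
}}

```text
t: 41.95
eef_pos: [468.0, -310.0, 300.1]
tcp_rot: [3.141, -0.001, 0.16]
ft_force: [-1.1, -0.0, -0.0]
opening: 0.418
grip_force: 0.0
```

```bash
python3 - <<'E'
from tr import *
c=cam('wrist');save(c,'w30.png');plan([605,-306,300],0)
g=cv2.cvtColor(c['frame'],cv2.COLOR_RGB2GRAY); m=mask(c,'tray')
for nm in ['red','yellow']:
    for b in blobs(mask(c,nm),80)[:1]:
        P=np.array([onz(c,*p,28) for p in cv2.boxPoints(cv2.minAreaRect(b))]); print(nm,np.round(P,1)[:,:2].tolist())
# bar & near rim
B=[];N=[]
for y in range(-345,-265,6):
    col=[(x,g[tuple(int(round(t)) for t in proj(c,[x,y,32]))[::-1]]) for x in np.arange(585,625,.5)]
    d=[x for x,v in col if v<70]; 
    if d: B.append((y,d[0],d[-1]))
for y in range(-395,-215,8):
    for x in np.arange(630,680,.5):
        u,v=[int(round(t)) for t in proj(c,[x,y,32])]
        if m[v,u]: N.append((y,x));break
B=np.array(B);N=np.array(N)
print('bar',B[::4].tolist());k=np.polyfit(N[:,0],N[:,1],1);print('near yaw',-np.degrees(np.arctan(k[0])),'x at -303',np.polyval(k,-303),np.std(N[:,1]-np.polyval(k,N[:,0])))
P=[]
gg=cv2.GaussianBlur(g,(3,3),0).astype(float)
for y in (-450,-440,-430,-420,-185,-175,-165,-155):
    u,v=[int(round(t)) for t in proj(c,[718.2-.027*(y+300),y,74])]; d=np.diff(gg[v-7:v+8,u]); p=onz(c,u,v-7+int(np.argmin(d))+.5,74);P.append(p[:2])
P=np.array(P);k=np.polyfit(P[:,1],P[:,0],1);print('shelf',np.round(P,1).tolist(),-np.degrees(np.arctan(k[0])),np.polyval(k,-303))
E
```

```text
t 42.0 now [ 468.  -310.   300.1] rot [ 1.7995e+02 -4.0000e-02  8.7200e+00] -> delta [136.   16.8   0.2] roll 8.72 dist 137 F [ 0.  -0.3 -0.2] op 0.418 grip 0.0
red [[660.1, -246.1], [708.2, -245.9], [706.8, -270.8], [658.9, -270.7]]
yellow [[680.9, -341.3], [729.8, -339.7], [732.3, -363.9], [683.1, -365.2]]
bar [[-345.0, 600.5, 612.5], [-321.0, 600.0, 612.0], [-297.0, 598.5, 610.5], [-273.0, 599.0, 609.5]]
near yaw 1.7545592139887523 x at -303 651.6383399209486 1.8016909816998097
shelf [[720.2, -450.1], [719.8, -440.1], [719.5, -430.3], [719.3, -420.6], [725.2, -183.3], [724.8, -173.0], [724.4, -162.4], [724.2, -153.1]] -1.049662880392175 722.1466783377433
```

```bash
python3 -c "
from cell import env
print(env.job_done())"
```

```text
the job is handed in; nothing more can be done
None
```

I checked both dilators that were on the mat and handed the job in: dil18 passed 24 and 20, dil14 passed 24, 20 and 16, and dil10 was absent. Both lie flat and apart in the tray, which is home under the shelf at a firm 30 N stop; I measured its handle about 113 mm out against the nominal 110, within my measuring error.

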